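Stack the casting trays over a tall casting

ROBOT

A 6-joint arm with a two-finger parallel gripper is mounted at the origin on a cart in front of the work surface, level with it; the furniture and walls round the work are solid. World frame = base frame: x ahead of the robot, y to its left, z up, the work surface at z = 0. Lengths are in m, angles in degrees, forces in N, time in s.
With the tool pointing down it reaches from about 0.3 to 0.85 m from the base axis. Payload 5.4 kg.
Tool frame: the origin (TCP) lies at the very end of the fingers, on their centre line; the grasp point (between the pads) lies 19 mm behind it; z points along the fingers, x is the direction in which the jaws open and shut, and the axes are right-handed (so a half turn about z gives the same grasp; the last joint's range is limited). The gripper opens to 85 mm and grips with 20 to 120 N. Pads are 22 mm wide; open, the fingers measure 114 mm over their backs; the gripper's body (76 mm by 85 mm) begins 54 mm behind the grasp point. The pads swing forward as they close: fully open they stand 13 mm farther back than shut.
Start: joints at [51.56, 9.076, 91.501, -0, 79.423, -12.038], TCP at [0.256, 0.515, 0.231] pointing down, gripper open.
Joint ranges: [-166.64, 166.64], [-54.1, 131.32], [10.49, 154.53], [-73.88, 253.88], [9.74, 151.15], [-171.62, 171.62]. Speed limits (degrees/s): [147.25, 147.25, 180, 180, 180, 180].

INTERFACE

Orientations are given as [roll, pitch, yaw] about the fixed x, y, z axes, in that order (R = Rz(yaw) Ry(pitch) Rx(roll)).
In Python, from plant import r gives the robot as it stands. The module is installed in compiled form; this text tells all that it offers.
- The arm moves only by the tool move_arm, never from a script. Its argument "commands" is a list of rows, each a list of 7 numbers: the finger opening in m, from 0 to 0.0854, then the shift along the tool's x, y, z in m, then the turn, a rotation vector about the tool's x, y, z in degrees. In form: [[grip, tx, ty, tz, rx, ry, rz], ...]. A call has 1 to 5 rows; each row shifts and turns the commanded pose from where the row before left it, along the tool's axes as they then stand; what a row does not reach is not made up. A row lasts 1/12 s, in which the tool goes at most 41.7 mm and 7.16 degrees, less where a joint would pass 70% of its speed; a pose out of reach is approached as far as the arm can. A call is refused whole if a number of a shift passes 0.0417 or a number of a turn 7.16, either way. A call with a gripper value outside its range is refused whole. The fingers move at their own pace and stop on an object; "force" is the grip in N (left out, the last holds). Time passes only in rows, so rows that do not move let the fingers close. It gives the time, the measured TCP pose, the force and the opening at its end, in the units of the state.
- r.read_state(): the state, without advancing time (a new reading comes with each control period).
- r.snapshot(name): name is "scene" or "top"; returns (picture, depth): 480x640x3 uint8, blue, green, red; 480x640 float32, m along the optical axis (not along the pixel's ray), 0 where there is no reading.
- r.get_calibration(name): a dict with "camera_matrix" (3x3 intrinsics, pixels), "k1" (the pictures are not rectified: a ray, as slopes to the right and down, at radius r is drawn at 1 + k1 r^2 times it, then the intrinsics apply), "eye" and "rotation" of the camera in the world. Camera axes: x right, y down, z forward; pixel columns grow to the right and rows downward; lengths in m; the calibration is good to about 2 mm. A picture is of the moment at which its call begins. get_calibration takes no time and is no camera call.
- r.job_done(): hands the job in, once; it reports no verdict.
The state is a dict: "time": time; "joints": joint angles; "qvel": joint speeds; "tau": joint torques, N m; "tool_pos": TCP position; "orientation": TCP orientation; "wrist_force": force on the tool from outside, world axes, zero at the start; "torque": the same for the moment, N m; "grip_width": finger opening in m.
Only numpy, scipy, OpenCV 4.12 (cv2) and the standard library are available. Lean on these libraries where they do the work, as an engineer would, in place of code of your own. Each camera call takes 0.05 s, during which the arm holds its last target.

TASK

Two identical stack-and-nest trays are nested one inside the other. Lift the upper tray out and stand it on the bench, stand the cast knob upright on the floor of the lower tray, then put the upper tray back squarely on top, turned end for end, so that its feet rest on the lower tray's lugs and it stands level above the casting instead of nesting. Leave the lower tray where it stands and do not disturb the other things on the bench.

Things in the scene. Friction and masses are not known exactly. Their poses are not given: they have to be found in the camera images.
- tray_lower: Lower of two identical loose white plastic trays, 0.4 kg, starting at any yaw. Outer 150 (x) x 68 (y) x 64 mm high: an open box (floor 4, walls 3 mm; inside 144 x 62 mm) on four feet 26 mm high. Origin: centre, at the level of the soles of the feet; z up. Floor top 30 mm, rim 64 mm above origin. The -x end is the low front (top at 42 mm); the other three walls reach the rim.
- tray_upper: Upper tray, same shape, about 0.22 kg; starts nested in the lower one, same facing, its origin 38 mm above the lower's, held loosely. Feet 16 (x) x 13 (y) mm at x -58 and +34, y +-22 mm of each tray. Turned end for end (yaw differs by pi, origins in line) its feet stand on the lower's lugs, 2.5 mm play to each side wall, origin 59 mm above the lower's.
- lower_lug_level (a point): Point on the lower tray's centre line at lug-top height, (0, 0, 59) mm in its frame. Four lugs stand inward 17 mm from the side walls just below the rim, each 20 mm long (x), 6 mm thick, centred at x +58 and -34 mm, the mirror image of the feet. In the same facing the feet pass between the lugs and the tray nests.
- lower_floor_gap (a point): Point on the lower tray's floor at (12, 0, 30) mm in its frame, midway between the lug pairs: between x -24 and +48 mm nothing overhangs the full 62 mm inner width, so the casting goes down here.
- upper_grip (a point): Middle of the upper tray, 15 mm below its rim, (0, 0, 49) mm in its frame. Here the smooth outer side walls, 68 mm apart along y, can be gripped from above; they run from 26 to 64 mm above the tray's origin, and in the nest the lower rim is level with their lower edge.
- tray_lower_front (a point): Top centre of the low front end of the lower tray, at (-75, 0, 42) mm in its frame.
- tray_upper_front (a point): Top centre of the low front end of the upper tray, at (-75, 0, 42) mm in its frame.
- cast_part: The cast knob, red, loose, 0.05 kg, standing upright on the bench: flared round foot 55 mm across (about 28 mm at most from the axis), 44 mm high; a stem about 24 mm across from 16 to 30 mm up and a round head 27 mm across from 30 to 44 mm up, by which it can be gripped from above. Origin: centre of its underside, z up.
- masking_tape: Bystander: a roll of masking tape lying flat, 104 mm across, 25 mm high. Origin: centre of its underside.
- mould_half: Bystander: half of a blue silicone mould lying flat, 60 x 85 x 24 mm. Origin: centre of its underside.
- bottle_drops: Bystander: a small white dropper bottle with a red nozzle, 42 mm across, 135 mm high. Origin: centre of its underside.
Not all that is in view belongs to the job. What is meant by the cast_part is not blue or turquoise, and is the larger of those in its own colour.

How it is judged:
By the outcome, as a careful person would: the job done as asked, in the order asked, and still so for the second after the job is handed in, with the robot touching nothing.
It also fails if it takes over 72 s, if anything falls off the work surface, if the arm or the gripper's body presses on something with over 40 N, if the wrist force passes 120 N, or if a joint passes its speed limit or range.

## Working session

There is one attempt and no reset: what is moved stays moved. The work goes in short steps, Python scripts to look and compute and a tool call to move; the robot and the scene stay as the last step left them, time stands still between calls to the robot, and variables do not carry over. Pictures are saved under pics/ and viewed, and the job is handed in when it is done.

Besides the shell and the picture viewer there is one more tool, called after ">>>" as name([rows], argument=value, ...), one row to a line, values as JSON. move_arm: Moves the arm, as the interface text tells. Its arguments: {"type":"object","properties":{"commands":{"type":"array"},"force":{"type":"number"}},"required":["commands"]}

```bash
mkdir -p pics
cat > h.py <<'E'
import numpy as np,cv2
from plant import r
def cal(n):
    c=r.get_calibration(n); return np.array(c["camera_matrix"]),c["k1"],np.array(c["eye"]),np.array(c["rotation"])
def rays(n,uv):
    K,k1,e,R=cal(n); uv=np.atleast_2d(np.asarray(uv,float))
    d=np.c_[(uv[:,0]-K[0,2])/K[0,0],(uv[:,1]-K[1,2])/K[1,1]]
    p=d.copy()
    for _ in range(20): p=d/(1+k1*(p**2).sum(1,keepdims=True))
    v=np.c_[p,np.ones(len(p))]
    return e,v@R.T
def onplane(n,uv,z):
    e,v=rays(n,uv); return e+v*((z-e[2])/v[:,2])[:,None]
def bydepth(n,uv,d):
    e,v=rays(n,uv); return e+v*np.asarray(d)[:,None]
def cloud(n,dep):
    h,w=dep.shape; u,v=np.meshgrid(np.arange(w),np.arange(h))
    return bydepth(n,np.c_[u.ravel(),v.ravel()],dep.ravel()).reshape(h,w,3)
def proj(n,P):
    K,k1,e,R=cal(n); c=(np.atleast_2d(P)-e)@R; s=c[:,:2]/c[:,2:]; s=s*(1+k1*(s**2).sum(1,keepdims=True))
    return s*[K[0,0],K[1,1]]+[K[0,2],K[1,2]]
E
python3 - <<'E'
from h import *
for n in("scene","top"):
    p,d=r.snapshot(n); cv2.imwrite(f"pics/{n}0.png",p); np.savez(f"{n}0.npz",p=p,d=d)
    print(n,*[np.round(x,3) for x in cal(n)])
s=r.read_state();print({k:np.round(v,3) for k,v in s.items()})
E
```

```text
scene [[452.363   0.    319.954]
 [  0.    452.363 239.263]
 [  0.      0.      1.   ]] -0.01 [-0.121 -0.767  0.56 ] [-116.792   -1.202  -39.931]
top [[459.858   0.    313.728]
 [  0.    459.858 238.874]
 [  0.      0.      1.   ]] -0.057 [ 0.271 -0.038  1.288] [-168.602   -0.685  -89.639]
{'time': np.float64(0.1), 'joints': array([ 5.1560e+01,  9.1100e+00,  9.1566e+01, -1.0000e-03,  7.9423e+01,
       -1.2038e+01]), 'qvel': array([-0.075, -0.052, -0.078,  0.027, -0.033,  0.09 ]), 'tau': array([-0.0000e+00, -3.9699e+01, -3.3234e+01, -0.0000e+00,  4.0000e-03,
       -0.0000e+00]), 'tool_pos': array([0.255, 0.515, 0.23 ]), 'orientation': array([-1.7998e+02,  9.8000e-02,  6.3599e+01]), 'wrist_force': array([-0.132, -0.014, -0.011]), 'torque': array([-0.006,  0.044, -0.008]), 'grip_width': np.float64(0.086)}
```

```bash
ls pics
```

```text
scene0.png
top0.png
```

```bash
sed -i 's/np.array(c\["rotation"\])/Rr.from_euler("xyz",c["rotation"],degrees=True).as_matrix()/; 1a from scipy.spatial.transform import Rotation as Rr' h.py; python3 -c "
from h import *
print(proj('top',[[.5,0,0]]),proj('scene',[[.5,0,0]]))"
```

```text
[[295.48502221 249.19712049]] [[308.77650175 261.18000775]]
```

View pics/scene0.png

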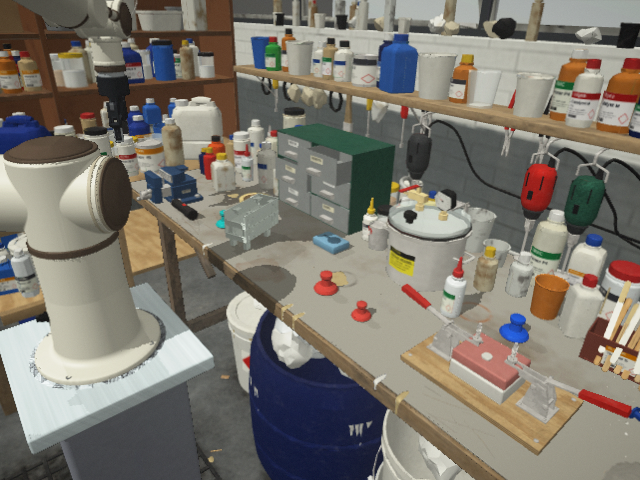

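View pics/top0.png

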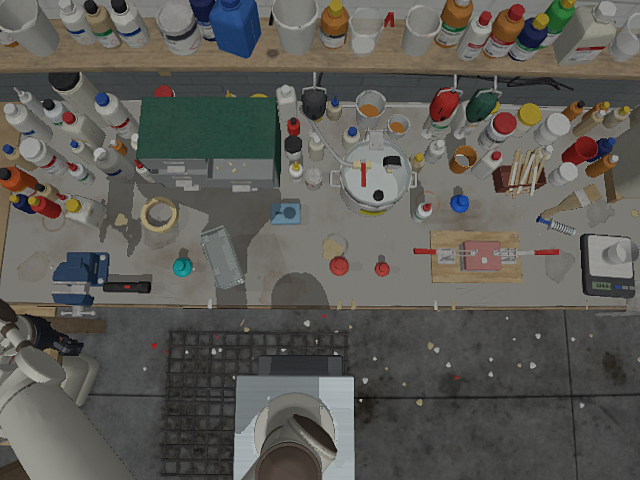

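Red knob candidates, in top-view pixels, are (339,266) and (382,269). There is also a turquoise one at (182,267) and a blue one at (460,204), both ruled out by colour. I'll enlarge the reds and the trays and measure them.

Run:
```python
from h import *
t=np.load("top0.npz");s=np.load("scene0.npz")
a=cv2.resize(t["p"][215:300,185:285],None,fx=4,fy=4,interpolation=cv2.INTER_CUBIC)
b=cv2.resize(t["p"][240:290,310:410],None,fx=4,fy=4,interpolation=cv2.INTER_CUBIC)
c=cv2.resize(s["p"][180:260,205:305],None,fx=4,fy=4,interpolation=cv2.INTER_CUBIC)
e=cv2.resize(s["p"][255:325,300:400],None,fx=4,fy=3.2857,interpolation=cv2.INTER_CUBIC)
b=cv2.copyMakeBorder(b,0,a.shape[0]-b.shape[0],0,0,0)
c=cv2.copyMakeBorder(c,0,0,0,0,0);e=cv2.resize(s["p"][255:335,300:400],None,fx=4,fy=4)
o=np.vstack([np.hstack([a,b])[:300],np.hstack([c,e])[:300]]);cv2.imwrite("pics/crop0.png",o)
for n,D in(("top",t),("scene",s)):
    hsv=cv2.cvtColor(D["p"],cv2.COLOR_BGR2HSV)
    m=((hsv[...,0]<8)|(hsv[...,0]>172))&(hsv[...,1]>140)&(hsv[...,2]>60)
    nn,l,st,ce=cv2.connectedComponentsWithStats(m.astype(np.uint8))
    C=cloud(n,D["d"])
    for i in range(1,nn):
        if st[i,4]>60:
            P=C[l==i]; print(n,st[i],ce[i].round(1),P.min(0).round(3),P.max(0).round(3),P.mean(0).round(3)) if abs(P[:,0].mean()-.5)<.4 and P[:,2].mean()<.1 else 0
    # white-ish tray cloud
    m=(C[...,2]>.03)&(C[...,2]<.13)&(abs(C[...,0]-.47)<.16)&(abs(C[...,1]-.17)<.14)
    print(n,m.sum(),C[m].min(0),C[m].max(0))
```

```text
top [287 119  13  17 151] [293.6 127.5] [ 0.838 -0.006  0.013] [0.875 0.028 0.077] [0.85  0.009 0.048]
top [562 136  36  29 672] [580.6 150.5] [ 0.271 -0.877  0.006] [ 0.821 -0.038  1.288] [ 0.787 -0.827  0.064]
top [ 30 196  31  22 396] [ 46.8 207.5] [ 0.271 -0.038  0.004] [0.627 0.759 1.288] [0.598 0.69  0.071]
top [414 248  22   7 108] [424.2 251.1] [ 0.475 -0.383  0.014] [ 0.489 -0.315  0.103] [ 0.481 -0.344  0.093]
top [330 257  19  18 272] [338.8 265.6] [ 0.429 -0.149  0.002] [ 0.478 -0.097  0.05 ] [ 0.451 -0.122  0.022]
top [375 262  14  14 153] [381.6 268.8] [ 0.427 -0.262 -0.   ] [ 0.464 -0.224  0.04 ] [ 0.443 -0.242  0.017]
top 1693 [0.38097597 0.13746587 0.0315771 ] [0.54571927 0.30950749 0.10887103]
scene [203 146  22  34 238] [209.2 161.8] [-0.121 -0.767  0.002] [0.697 0.777 0.56 ] [0.601 0.706 0.063]
scene [235 146  15  10  62] [243.2 152. ] [-0.121 -0.767  0.072] [0.739 0.71  0.56 ] [0.702 0.634 0.099]
scene [314 271  24  24 365] [325.6 284.3] [-0.121 -0.767 -0.002] [ 0.512 -0.071  0.56 ] [ 0.442 -0.132  0.021]
scene [402 284  29  25 253] [415.1 295.6] [ 0.47  -0.375  0.01 ] [ 0.599 -0.242  0.097] [ 0.478 -0.344  0.088]
scene [352 301  19  21 260] [361.  312.1] [-0.121 -0.767 -0.002] [ 0.467 -0.225  0.56 ] [ 0.436 -0.249  0.015]
scene [611 331  26  24  87] [622.3 346.1] [-0.121 -0.767  0.024] [ 0.741 -0.614  0.56 ] [ 0.679 -0.64   0.057]
scene [581 344  22  18 131] [589.4 353. ] [ 0.669 -0.617  0.   ] [ 0.678 -0.586  0.03 ] [ 0.674 -0.599  0.016]
scene [579 389  52  29 606] [605.4 402.8] [-0.121 -0.767  0.076] [ 0.489 -0.646  0.56 ] [ 0.476 -0.679  0.09 ]
scene 1821 [0.3769361  0.13474272 0.03003268] [0.54186024 0.25748459 0.10159708]
```

View pics/crop0.png

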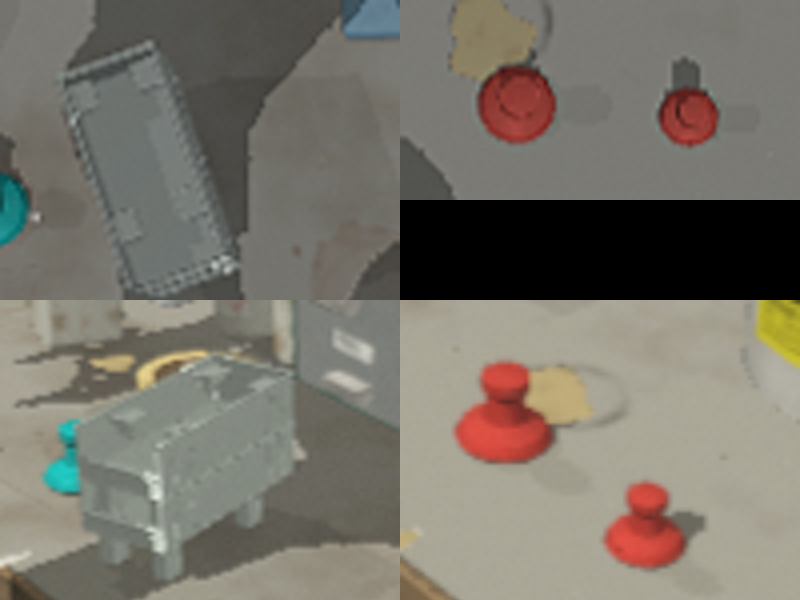

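```bash
cat >> h.py <<'E'
def rect(P):
    (c,s,a)=cv2.minAreaRect((P[:,:2]*1000).astype(np.float32)); b=cv2.boxPoints((c,s,a))
    e=b[1]-b[0],b[2]-b[1]; L=max(e,key=lambda x:np.hypot(*x)); return np.round(c,1),np.round(sorted(s),1),round(float(np.degrees(np.arctan2(L[1],L[0])))%180,2)
E
python3 - <<'E'
from h import *
for n in("top","scene"):
    D=np.load(n+"0.npz");C=cloud(n,D["d"])
    for lo,hi in((.085,.115),(.095,.112),(.05,.08),(.02,.115)):
        m=(C[...,2]>lo)&(C[...,2]<hi)&(abs(C[...,0]-.46)<.11)&(abs(C[...,1]-.19)<.075)
        m=cv2.morphologyEx(m.astype(np.uint8),cv2.MORPH_OPEN,np.ones((2,2)))>0
        P=C[m]; print(n,lo,len(P),rect(P),np.median(P[:,2]).round(4))
    m=(C[...,2]>.075)&(abs(C[...,0]-.46)<.11)&(abs(C[...,1]-.19)<.075)&(C[...,2]<.12)
    P=C[m];c=np.array([.461,.198])
    print(np.histogram(P[:,2],bins=np.arange(.075,.121,.003)))
# top: bystanders
D=np.load("top0.npz");C=cloud("top",D["d"])
for nm,u,v in(("tape",159,215),("mould",286,212),("turq",182,267),("bottle",423,211)):
    print(nm,C[v-1,u].round(3),onplane("top",[[u,v]],.02).round(3))
# flat table height and obstacles map
m=(C[...,2]>.015)&(C[...,0]>.3)&(C[...,0]<.62)&(C[...,1]>-.4)&(C[...,1]<.4)
print(np.median(C[260:290,250:270,2]))
# height map grid 4cm
for x in np.arange(.36,.70,.04):
    print(round(x,2),[ int(1000*np.percentile(q,95)) if len(q:=C[(abs(C[...,0]-x)<.02)&(abs(C[...,1]-y)<.02)][:,2]) else -1 for y in np.arange(.40,-.42,-.04)])
E
```

```text
top 0.085 482 (array([378.5, 129.6]), array([118.9, 380.4]), 39.87) 0.0959
top 0.095 294 (array([380.2, 123.5]), array([106.9, 375.2]), 39.94) 0.0969
top 0.05 989 (array([375. , 120.9]), array([ 96.2, 367.7]), 42.03) 0.0687
top 0.02 1688 (array([378.7, 129.6]), array([119.5, 380.4]), 39.74) 0.0696
(array([ 29,  36,  25,  28,  21,  26,  73, 123, 130,  81,  15,   1,   0,
         0,   0]), array([0.075, 0.078, 0.081, 0.084, 0.087, 0.09 , 0.093, 0.096, 0.099,
       0.102, 0.105, 0.108, 0.111, 0.114, 0.117, 0.12 ]))
scene 0.085 524 (array([549.8, 251.7]), array([ 93.2, 364.9]), 32.02) 0.0913
scene 0.095 194 (array([550.6, 251.6]), array([ 91.7, 364.1]), 32.4) 0.0949
scene 0.05 786 (array([ 203.9, -176.3]), array([ 138.8, 1340.1]), 55.3) 0.0661
scene 0.02 1968 (array([ 220.2, -148.2]), array([ 144.5, 1404.8]), 55.27) 0.0671
(array([104,  89,  68,  72,  76,  88, 149, 107,  62,   0,   0,   0,   0,
         0,   0]), array([0.075, 0.078, 0.081, 0.084, 0.087, 0.09 , 0.093, 0.096, 0.099,
       0.102, 0.105, 0.108, 0.111, 0.114, 0.117, 0.12 ]))
tape [ 0.601  0.398 -0.003] [[0.592 0.39  0.02 ]
[... 214 characters left out ...]
4, 4, 4, 4, 4, 3, 4, 4, 4, 5]
0.4 [32, 3, 4, 4, 3, 101, 82, 37, 5, 5, 5, 5, 4, 4, 5, 4, 5, 5, 5, 5, 15]
0.44 [3, 5, 46, 11, 99, 99, 101, 4, 5, 4, 4, 5, 7, 46, 8, 5, 35, 5, 4, 5, 17]
0.48 [4, 5, 12, 4, 102, 72, 101, 4, 4, 3, 4, 4, 5, 44, 6, 5, 6, 6, 99, 94, 80]
0.52 [5, 4, 4, 4, 103, 102, 68, 4, 4, 3, 5, 5, 6, 5, 5, 4, 5, 5, 5, 4, 17]
0.56 [26, 26, 5, 4, 4, 100, 4, 5, 22, 23, 22, 5, 5, 4, 5, 5, 4, 5, 5, 4, 17]
0.6 [3, 26, 5, 4, 4, 4, 181, 182, 25, 27, 27, 5, 5, 5, 155, 182, 158, 155, 82, 116, 5]
0.64 [28, 25, 106, 105, 4, 222, 223, 223, 226, 217, 24, 4, 5, 157, 216, 162, 157, 157, 90, 6, 5]
0.68 [231, 233, 233, 233, 234, 234, 234, 234, 234, 233, 51, 67, 92, 205, 216, 196, 223, 192, 155, 5, 5]
```

```bash
cat >> h.py <<'E'
def clean(m):
    m=m.astype(np.uint8); n,l,st,_=cv2.connectedComponentsWithStats(m); return l==1+np.argmax(st[1:,4])
def rect(P):
    P=P[:,:2]*1000; best=None
    for a in np.arange(0,180,.25):
        t=np.radians(a); q=P@np.array([[np.cos(t),-np.sin(t)],[np.sin(t),np.cos(t)]])
        lo,hi=np.percentile(q,[1,99],axis=0); s=hi-lo
        if s[0]>s[1] and (best is None or s.prod()<best[0]):
            c=(hi+lo)/2; best=(s.prod(),a,s,[c[0]*np.cos(t)-c[1]*np.sin(t),c[0]*np.sin(t)+c[1]*np.cos(t)])
    return best[1],np.round(best[2],1),np.round(best[3],1)
E
python3 - <<'E'
from h import *
for n in("top","scene"):
    D=np.load(n+"0.npz");C=cloud(n,D["d"])
    for lo,hi in((.085,.115),(.092,.112),(.02,.115)):
        m=clean((C[...,2]>lo)&(C[...,2]<hi)&(abs(C[...,0]-.46)<.11)&(abs(C[...,1]-.21)<.08))
        P=C[m]; print(n,lo,len(P),rect(P),np.median(P[:,2]).round(4))
        if lo==.085:
            o=D["p"].copy(); o[m]=(0,255,0)
    a,s,c=rect(C[m]); 
    yaw=np.radians(a if a<90 else a)
    c=c/1000
    def draw(o,z,cc,L=.075,W=.034):
        P=np.array([[x,y] for x,y in((L,W),(-L,W),(-L,-W),(L,-W))])@np.array([[np.cos(yaw),np.sin(yaw)],[-np.sin(yaw),np.cos(yaw)]])+cc
        q=proj(n,np.c_[P,np.full(4,z)]); return q
    print(c,a)
    x0,y0=(185,215) if n=="top" else (205,180)
    im=cv2.resize(D["p"][y0:y0+90,x0:x0+110],None,fx=7,fy=6.5,interpolation=cv2.INTER_CUBIC)
    cv2.imwrite(f"pics/tr_{n}.png",im)
E
```

```text
top 0.085 489 (np.float64(21.25), array([148.5,  65.9]), array([464.8, 195.3])) 0.0985
top 0.092 434 (np.float64(21.25), array([148.7,  65.9]), array([464.7, 195.3])) 0.0991
top 0.02 1689 (np.float64(21.0), array([151.4,  65.5]), array([462.6, 194.1])) 0.07
[0.4626 0.1941] 21.0
scene 0.085 528 (np.float64(21.5), array([148.9,  70.5]), array([460.9, 196.3])) 0.0941
scene 0.092 353 (np.float64(21.5), array([148.4,  70.6]), array([461.3, 196.6])) 0.0959
scene 0.02 1970 (np.float64(20.75), array([151.8,  70.2]), array([458.9, 195.2])) 0.0694
[0.4589 0.1952] 20.75
```

View pics/tr_top.png

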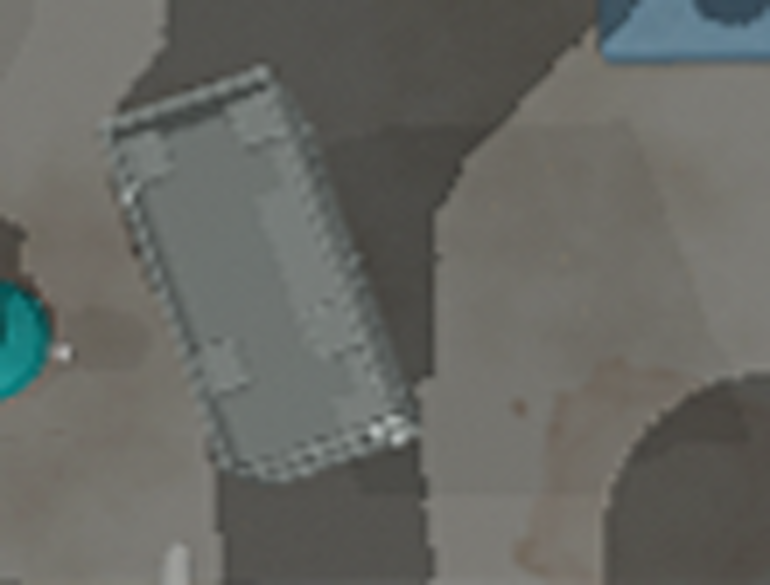

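View pics/tr_scene.png

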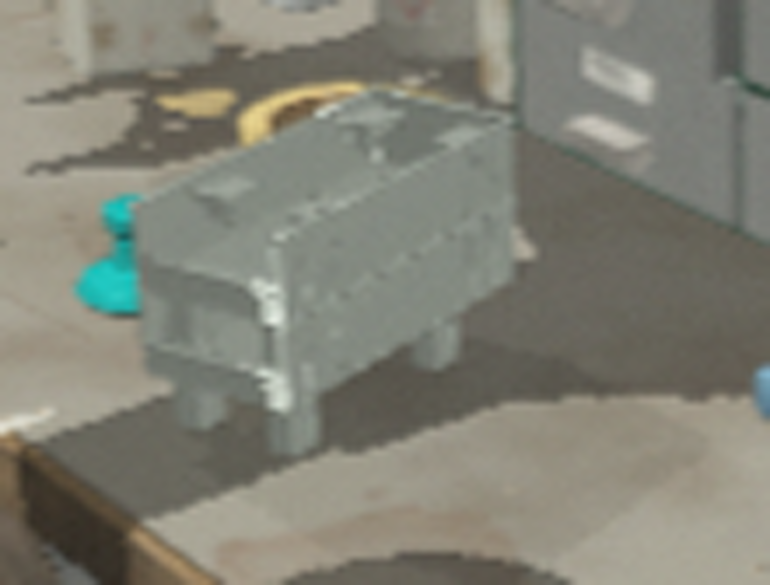

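The larger red knob, at (339,266), is the cast_part: it measures about 52 mm across against 38 mm for the other. The trays' low front faces the robot, with yaw about 21.3° and centre about (0.463, 0.196). Next I'll plan the first move.

```bash
cat > plan.py <<'E'
# usage: plan.py grip x y z yaw [step_mm] [turn_deg]
import sys; from h import *
def rows(grip,x,y,z,yaw,step=40,turn=7):
    s=r.read_state(); p=np.array(s["tool_pos"]); R0=Rr.from_euler("xyz",s["orientation"],degrees=True)
    R1=Rr.from_euler("xyz",[180,0,yaw],degrees=True)
    d=np.array([x,y,z])-p; rv=(R0.inv()*R1).as_rotvec(degrees=True)
    n=max(1,int(np.ceil(max(np.linalg.norm(d)*1000/step,np.linalg.norm(rv)/turn))))
    out=[];R=R0; q=p.copy(); 
    for i in range(n):
        t=R.inv().apply(p+d*(i+1)/n-q); t=np.round(t,4); w=np.round(rv/n,2)
        out.append([grip]+[float(a)+0. for a in t]+[float(a)+0. for a in w]); q=q+R.apply(t); R=R*Rr.from_rotvec(w,degrees=True)
    return out
a=[float(v) for v in sys.argv[1:]]
s=r.read_state(); print("t",round(s["time"],2),"pos",np.round(s["tool_pos"],4),"ori",np.round(s["orientation"],2),"F",np.round(s["wrist_force"],1),"g",round(s["grip_width"],4))
o=rows(*a)
for i in range(0,len(o),5): print(o[i:i+5])
E
python3 plan.py 0.085 0.463 0.1955 0.19 111.3
```

```text
t 0.1 pos [0.2554 0.5146 0.2304] ori [-1.7998e+02  1.0000e-01  6.3600e+01] F [-0.1 -0.  -0. ] g 0.0858
[[0.085, -0.0193, 0.0328, 0.0041, -0.01, 0.01, -4.77], [0.085, -0.022, 0.031, 0.004, -0.01, 0.01, -4.77], [0.085, -0.0245, 0.0292, 0.0041, -0.01, 0.01, -4.77], [0.085, -0.0269, 0.027, 0.0041, -0.01, 0.01, -4.77], [0.085, -0.029, 0.0246, 0.004, -0.01, 0.01, -4.77]]
[[0.085, -0.0309, 0.0222, 0.0041, -0.01, 0.01, -4.77], [0.085, -0.0327, 0.0195, 0.004, -0.01, 0.01, -4.77], [0.085, -0.0342, 0.0167, 0.0041, -0.01, 0.01, -4.77], [0.085, -0.0355, 0.0138, 0.0041, -0.01, 0.01, -4.77], [0.085, -0.0365, 0.0109, 0.004, -0.01, 0.01, -4.77]]
```

>>> move_arm([
  [0.085, -0.019, 0.033, 0.004, 0, 0, -4.77],
  [0.085, -0.022, 0.031, 0.004, 0, 0, -4.77],
  [0.085, -0.0245, 0.029, 0.004, 0, 0, -4.77],
  [0.085, -0.027, 0.027, 0.004, 0, 0, -4.77],
  [0.085, -0.029, 0.0245, 0.004, 0, 0, -4.77],
], force=40)

```text
time: 0.52
tool_pos: [0.3598, 0.354, 0.2107]
orientation: [-180.0, 0.0, 87.7]
wrist_force: [0.3, 1.2, 0.9]
grip_width: 0.085
```

>>> move_arm([
  [0.085, -0.031, 0.022, 0.004, 0, 0, -4.77],
  [0.085, -0.0325, 0.0195, 0.004, 0, 0, -4.77],
  [0.085, -0.034, 0.0165, 0.004, 0, 0, -4.77],
  [0.085, -0.0355, 0.014, 0.004, 0, 0, -4.77],
  [0.085, -0.0365, 0.011, 0.004, 0, 0, -4.77],
])

```text
time: 0.93
tool_pos: [0.4636, 0.1947, 0.1908]
orientation: [-180.0, -0.0, 111.5]
wrist_force: [0.0, 0.2, 0.2]
grip_width: 0.0853
```

>>> move_arm([
  [0.085, 0, 0, 0, 0, 0, 0],
  [0.085, 0, 0, 0, 0, 0, 0],
])

```text
time: 1.1
tool_pos: [0.4636, 0.1949, 0.1907]
orientation: [-179.9, -0.0, 111.0]
wrist_force: [-0.0, 0.8, -0.2]
grip_width: 0.0851
```

```bash
python3 plan.py 0.085 0.463 0.1955 0.068 111.3 25
```

```text
t 1.1 pos [0.4636 0.1949 0.1907] ori [-1.7992e+02 -3.0000e-02  1.1104e+02] F [-0.   0.8 -0.2] g 0.0851
[[0.085, 0.0001, 0.0, 0.0245, -0.02, -0.01, -0.05], [0.085, 0.0002, -0.0001, 0.0246, -0.02, -0.01, -0.05], [0.085, 0.0001, 0.0, 0.0245, -0.02, -0.01, -0.05], [0.085, 0.0002, -0.0001, 0.0245, -0.02, -0.01, -0.05], [0.085, 0.0001, 0.0, 0.0246, -0.02, -0.01, -0.05]]
```

>>> move_arm([
  [0.085, 0, 0, 0.0245, 0, 0, 0],
  [0.085, 0, 0, 0.0245, 0, 0, 0],
  [0.085, 0, 0, 0.0245, 0, 0, 0],
  [0.085, 0, 0, 0.0245, 0, 0, 0],
  [0.085, 0, 0, 0.0245, 0, 0, 0],
])

```text
time: 1.52
tool_pos: [0.4622, 0.1979, 0.0677]
orientation: [-180.0, -0.0, 111.3]
wrist_force: [-0.2, 0.1, -0.1]
grip_width: 0.085
```

```bash
cat > look.py <<'E'
# look.py tag [scene x0 y0 w h] 
import sys; from h import *
tag=sys.argv[1]; names=sys.argv[2].split(",")
for i,n in enumerate(names):
    p,d=r.snapshot(n); np.savez(f"{n}_{tag}.npz",p=p,d=d); cv2.imwrite(f"pics/{n}_{tag}.png",p)
    x,y,w,h=map(int,sys.argv[3+i].split(",")); k=min(800/w,600/h)
    cv2.imwrite(f"pics/{n}_{tag}c.png",cv2.resize(p[y:y+h,x:x+w],None,fx=k,fy=k,interpolation=cv2.INTER_CUBIC))
E
python3 look.py a scene 190,110,140,150
```

```text
(no output)
```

View pics/scene_ac.png

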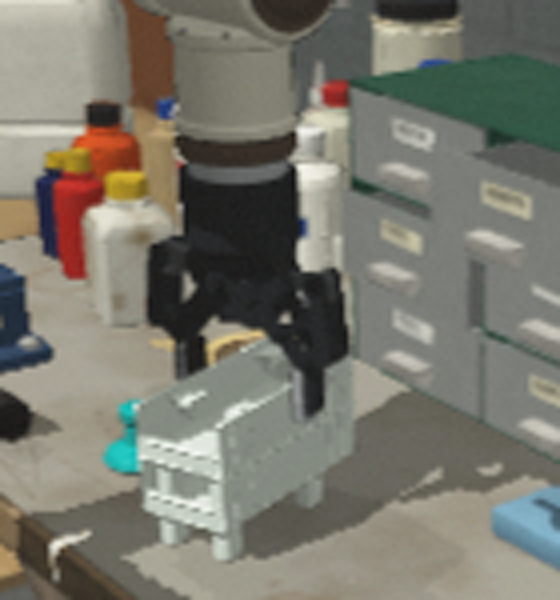

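The fingers straddle the upper tray's walls and their tips are above the lower rim. I'll re-read the state.

>>> move_arm([
  [0.085, 0, 0, 0, 0, 0, 0],
])

```text
time: 1.65
tool_pos: [0.46, 0.1972, 0.0665]
orientation: [-179.6, -0.1, 111.4]
wrist_force: [0.3, 0.1, 0.4]
grip_width: 0.0852
```

```bash
python3 plan.py 0.085 0.463 0.1955 0.068 111.3 25
```

```text
t 1.65 pos [0.46   0.1972 0.0665] ori [-1.7963e+02 -1.0000e-01  1.1135e+02] F [0.3 0.1 0.4] g 0.0852
[[0.085, -0.0027, 0.0022, -0.0016, -0.37, -0.1, 0.05]]
```

>>> move_arm([
  [0.085, 0, 0, 0, 0, 0, 0],
])

```text
time: 1.73
tool_pos: [0.4631, 0.1974, 0.0695]
orientation: [180.0, -0.0, 111.3]
wrist_force: [0.5, 0.1, 0.5]
grip_width: 0.0851
```

>>> move_arm([
  [0.085, 0, 0, 0, 0, 0, 0],
])

```text
time: 1.82
tool_pos: [0.4644, 0.1973, 0.0707]
orientation: [179.8, 0.0, 111.3]
wrist_force: [0.1, -0.2, -0.7]
grip_width: 0.0847
```

>>> move_arm([
  [0.085, 0, 0, 0, 0, 0, 0],
])

```text
time: 1.9
tool_pos: [0.4646, 0.1971, 0.0708]
orientation: [179.8, 0.0, 111.3]
wrist_force: [-0.5, -0.7, -0.2]
grip_width: 0.0847
```

>>> move_arm([
  [0.085, -0.0005, -0.002, 0.003, 0, 0, 0],
  [0.06, 0, 0, 0, 0, 0, 0],
  [0.06, 0, 0, 0, 0, 0, 0],
  [0.06, 0, 0, 0, 0, 0, 0],
  [0.06, 0, 0, 0, 0, 0, 0],
], force=40)

```text
time: 2.32
tool_pos: [0.4616, 0.1956, 0.0664]
orientation: [180.0, -0.0, 111.3]
wrist_force: [-3.1, 1.3, 5.5]
grip_width: 0.0674
```

>>> move_arm([
  [0.06, 0, 0, 0, 0, 0, 0],
  [0.06, 0, 0, 0, 0, 0, 0],
  [0.06, 0, 0, 0, 0, 0, 0],
])

```text
time: 2.57
tool_pos: [0.4616, 0.1956, 0.0664]
orientation: [180.0, -0.0, 111.3]
wrist_force: [-3.1, 1.3, 5.4]
grip_width: 0.0674
```

>>> move_arm([
  [0.06, 0, 0, -0.004, 0, 0, 0],
  [0.06, 0, 0, -0.006, 0, 0, 0],
  [0.06, 0, 0, -0.006, 0, 0, 0],
  [0.06, 0, 0, -0.008, 0, 0, 0],
  [0.06, 0, 0, -0.008, 0, 0, 0],
])

```text
time: 2.98
tool_pos: [0.4615, 0.1951, 0.0985]
orientation: [-180.0, 0.0, 111.3]
wrist_force: [-1.0, 0.8, -3.5]
grip_width: 0.0676
```

>>> move_arm([
  [0.06, 0, 0, -0.01, 0, 0, 0],
  [0.06, 0, 0, -0.014, 0, 0, 0],
  [0.06, 0, 0, -0.018, 0, 0, 0],
  [0.06, 0, 0, -0.018, 0, 0, 0],
  [0.06, 0, 0, -0.01, 0, 0, 0],
])

```text
time: 3.4
tool_pos: [0.4628, 0.1955, 0.1709]
orientation: [179.8, 0.1, 111.3]
wrist_force: [-0.1, 1.1, -2.4]
grip_width: 0.0671
```

```bash
python3 look.py b scene 190,80,140,180; python3 plan.py .06 .44 .02 .19 -68.7 25 7
```

```text
t 3.45 pos [0.4638 0.1957 0.1722] ori [1.7963e+02 8.0000e-02 1.1130e+02] F [ 1.2  0.5 -1.7] g 0.0672
[[0.06, -0.006, -0.0033, -0.0007, 0.0, 0.02, -6.92], [0.06, -0.0055, -0.004, -0.0007, 0.0, 0.02, -6.92], [0.06, -0.005, -0.0046, -0.0007, 0.0, 0.02, -6.92], [0.06, -0.0044, -0.0052, -0.0007, 0.0, 0.02, -6.92], [0.06, -0.0037, -0.0057, -0.0007, 0.0, 0.02, -6.92]]
[[0.06, -0.0031, -0.0061, -0.0007, 0.0, 0.02, -6.92], [0.06, -0.0022, -0.0064, -0.0007, 0.0, 0.02, -6.92], [0.06, -0.0015, -0.0067, -0.0007, 0.0, 0.02, -6.92], [0.06, -0.0007, -0.0068, -0.0007, 0.0, 0.02, -6.92], [0.06, 0.0002, -0.0068, -0.0007, 0.0, 0.02, -6.92]]
[[0.06, 0.0009, -0.0067, -0.0007, 0.0, 0.02, -6.92], [0.06, 0.0018, -0.0066, -0.0007, 0.0, 0.02, -6.92], [0.06, 0.0026, -0.0063, -0.0007, 0.0, 0.02, -6.92], [0.06, 0.0033, -0.006, -0.0007, 0.0, 0.02, -6.92], [0.06, 0.004, -0.0055, -0.0007, 0.0, 0.02, -6.92]]
[[0.06, 0.0046, -0.005, -0.0008, 0.0, 0.02, -6.92], [0.06, 0.0052, -0.0044, -0.0006, 0.0, 0.02, -6.92], [0.06, 0.0057, -0.0038, -0.0007, 0.0, 0.02, -6.92], [0.06, 0.0061, -0.003, -0.0007, 0.0, 0.02, -6.92], [0.06, 0.0064, -0.0023, -0.0007, 0.0, 0.02, -6.92]]
[[0.06, 0.0067, -0.0015, -0.0007, 0.0, 0.02, -6.92], [0.06, 0.0068, -0.0007, -0.0007, 0.0, 0.02, -6.92], [0.06, 0.0068, 0.0002, -0.0007, 0.0, 0.02, -6.92], [0.06, 0.0067, 0.0009, -0.0007, 0.0, 0.02, -6.92], [0.06, 0.0066, 0.0018, -0.0007, 0.0, 0.02, -6.92]]
[[0.06, 0.0063, 0.0026, -0.0006, 0.0, 0.02, -6.92]]
```

View pics/scene_bc.png

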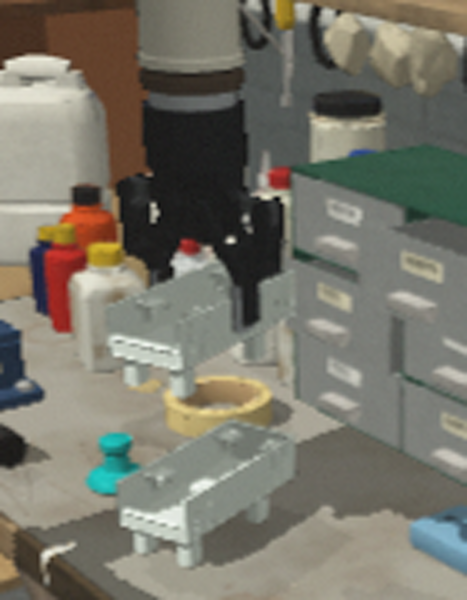

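>>> move_arm([
  [0.06, -0.006, -0.0033, -0.0007, 0, 0, -6.92],
  [0.06, -0.0055, -0.004, -0.0007, 0, 0, -6.92],
  [0.06, -0.005, -0.0046, -0.0007, 0, 0, -6.92],
  [0.06, -0.0044, -0.0052, -0.0007, 0, 0, -6.92],
  [0.06, -0.0037, -0.0057, -0.0007, 0, 0, -6.92],
])

```text
time: 3.87
tool_pos: [0.4565, 0.1611, 0.1708]
orientation: [-180.0, -0.0, 146.2]
wrist_force: [-0.8, -0.0, -3.0]
grip_width: 0.0675
```

```bash
python3 plan.py .06 .44 .02 .19 -68.7 25 7
```

```text
t 3.87 pos [0.4565 0.1611 0.1708] ori [-1.7996e+02 -4.0000e-02  1.4624e+02] F [-0.8 -0.  -3. ] g 0.0675
[[0.06, -0.0031, -0.006, -0.0009, 0.0, 0.0, -6.91], [0.06, -0.0023, -0.0064, -0.0009, 0.0, 0.0, -6.91], [0.06, -0.0016, -0.0066, -0.0009, 0.0, 0.0, -6.91], [0.06, -0.0007, -0.0067, -0.001, 0.0, 0.0, -6.91], [0.06, 0.0, -0.0068, -0.0009, 0.0, 0.0, -6.91]]
[[0.06, 0.0009, -0.0067, -0.0009, 0.0, 0.0, -6.91], [0.06, 0.0017, -0.0065, -0.0009, 0.0, 0.0, -6.91], [0.06, 0.0024, -0.0063, -0.0009, 0.0, 0.0, -6.91], [0.06, 0.0032, -0.006, -0.0009, 0.0, 0.0, -6.91], [0.06, 0.0039, -0.0055, -0.0009, 0.0, 0.0, -6.91]]
[[0.06, 0.0046, -0.005, -0.001, 0.0, 0.0, -6.91], [0.06, 0.0051, -0.0045, -0.0009, 0.0, 0.0, -6.91], [0.06, 0.0056, -0.0038, -0.0009, 0.0, 0.0, -6.91], [0.06, 0.006, -0.0031, -0.0009, 0.0, 0.0, -6.91], [0.06, 0.0063, -0.0023, -0.0009, 0.0, 0.0, -6.91]]
[[0.06, 0.0066, -0.0016, -0.0009, 0.0, 0.0, -6.91], [0.06, 0.0067, -0.0008, -0.0009, 0.0, 0.0, -6.91], [0.06, 0.0068, 0.0001, -0.001, 0.0, 0.0, -6.91], [0.06, 0.0067, 0.0008, -0.0009, 0.0, 0.0, -6.91], [0.06, 0.0066, 0.0017, -0.0009, 0.0, 0.0, -6.91]]
[[0.06, 0.0063, 0.0024, -0.0009, 0.0, 0.0, -6.91]]
```

>>> move_arm([
  [0.06, -0.003, -0.006, -0.001, 0, 0, -6.91],
  [0.06, -0.0023, -0.0064, -0.001, 0, 0, -6.91],
  [0.06, -0.0016, -0.0066, -0.001, 0, 0, -6.91],
  [0.06, -0.0007, -0.0067, -0.001, 0, 0, -6.91],
  [0.06, 0, -0.0068, -0.001, 0, 0, -6.91],
])

```text
time: 4.28
tool_pos: [0.4509, 0.1527, 0.1751]
orientation: [-177.8, 0.4, 177.7]
wrist_force: [0.9, -0.2, -2.2]
grip_width: 0.0675
```

>>> move_arm([
  [0.06, 0.0009, -0.0067, 0, 0, 0, -6.91],
  [0.06, 0.0017, -0.0065, 0, 0, 0, -6.91],
  [0.06, 0.0024, -0.0063, 0, 0, 0, -6.91],
  [0.06, 0.0032, -0.006, 0, 0, 0, -6.91],
  [0.06, 0.0039, -0.0055, 0, 0, 0, -6.91],
])

```text
time: 4.7
tool_pos: [0.3986, 0.2576, 0.1557]
orientation: [-167.7, -0.8, -158.0]
wrist_force: [0.1, 0.5, -3.4]
grip_width: 0.0675
```

>>> move_arm([
  [0.06, 0.0046, -0.005, 0, 0, 0, -6.91],
  [0.06, 0.0051, -0.0045, 0, 0, 0, -6.91],
  [0.06, 0.0056, -0.0038, 0, 0, 0, -6.91],
  [0.06, 0.006, -0.0031, 0, 0, 0, -6.91],
  [0.06, 0.0063, -0.0023, 0, 0, 0, -6.91],
])

```text
time: 5.12
tool_pos: [0.3047, 0.3252, 0.1134]
orientation: [-159.0, -6.3, -134.9]
wrist_force: [0.1, 1.6, -2.9]
grip_width: 0.0676
```

>>> move_arm([
  [0.06, 0.0066, -0.0016, 0, 0, 0, -6.91],
  [0.06, 0.0067, -0.0008, 0, 0, 0, -6.91],
  [0.06, 0.0068, 0.0001, 0, 0, 0, -6.91],
  [0.06, 0.0067, 0.0008, 0, 0, 0, -6.91],
  [0.06, 0.0066, 0.0017, 0, 0, 0, -6.91],
])

```text
time: 5.53
tool_pos: [0.1909, 0.347, 0.0498]
orientation: [-153.3, -15.2, -112.2]
wrist_force: [-1.1, 1.1, -3.1]
grip_width: 0.0672
```

>>> move_arm([
  [0.06, 0.0063, 0.0024, 0, 0, 0, -6.91],
  [0.06, 0, 0, 0.03, 0, 0, 0],
  [0.06, 0, 0, 0.03, 0, 0, 0],
  [0.06, 0, 0, 0.03, 0, 0, 0],
  [0.06, 0, 0, 0, 0, 0, 0],
])

```text
time: 5.95
tool_pos: [0.1995, 0.3042, -0.0448]
orientation: [-152.8, -17.8, -108.0]
wrist_force: [-1.3, -1.0, -3.7]
grip_width: 0.0671
```

```bash
python3 plan.py .06 .44 .02 .029 -68.7 10 7
```

```text
t 5.95 pos [ 0.1995  0.3042 -0.0448] ori [-152.82  -17.83 -107.98] F [-1.3 -1.  -3.7] g 0.0671
[[0.06, 0.0055, -0.0075, 0.0036, -0.52, -0.68, -0.89], [0.06, 0.0057, -0.0075, 0.0034, -0.52, -0.68, -0.89], [0.06, 0.0058, -0.0074, 0.0033, -0.52, -0.68, -0.89], [0.06, 0.006, -0.0074, 0.0032, -0.52, -0.68, -0.89], [0.06, 0.0061, -0.0073, 0.003, -0.52, -0.68, -0.89]]
[[0.06, 0.0063, -0.0072, 0.0029, -0.52, -0.68, -0.89], [0.06, 0.0064, -0.0071, 0.0027, -0.52, -0.68, -0.89], [0.06, 0.0065, -0.0071, 0.0026, -0.52, -0.68, -0.89], [0.06, 0.0067, -0.007, 0.0024, -0.52, -0.68, -0.89], [0.06, 0.0069, -0.0069, 0.0024, -0.52, -0.68, -0.89]]
[[0.06, 0.0069, -0.0068, 0.0021, -0.52, -0.68, -0.89], [0.06, 0.0071, -0.0068, 0.0021, -0.52, -0.68, -0.89], [0.06, 0.0072, -0.0066, 0.0018, -0.52, -0.68, -0.89], [0.06, 0.0074, -0.0065, 0.0018, -0.52, -0.68, -0.89], [0.06, 0.0075, -0.0065, 0.0015, -0.52, -0.68, -0.89]]
[[0.06, 0.0075, -0.0063, 0.0015, -0.52, -0.68, -0.89], [0.06, 0.0077, -0.0062, 0.0013, -0.52, -0.68, -0.89], [0.06, 0.0079, -0.0062, 0.0011, -0.52, -0.68, -0.89], [0.06, 0.0079, -0.006, 0.001, -0
[... 353 characters left out ...]
.0086, -0.0051, 0.0, -0.52, -0.68, -0.89], [0.06, 0.0086, -0.005, -0.0002, -0.52, -0.68, -0.89], [0.06, 0.0087, -0.0049, -0.0003, -0.52, -0.68, -0.89], [0.06, 0.0088, -0.0047, -0.0005, -0.52, -0.68, -0.89], [0.06, 0.0089, -0.0046, -0.0007, -0.52, -0.68, -0.89]]
[[0.06, 0.0089, -0.0045, -0.0007, -0.52, -0.68, -0.89], [0.06, 0.0089, -0.0043, -0.001, -0.52, -0.68, -0.89], [0.06, 0.0091, -0.0041, -0.0011, -0.52, -0.68, -0.89], [0.06, 0.009, -0.004, -0.0012, -0.52, -0.68, -0.89], [0.06, 0.0092, -0.0038, -0.0013, -0.52, -0.68, -0.89]]
[[0.06, 0.0091, -0.0037, -0.0015, -0.52, -0.68, -0.89], [0.06, 0.0092, -0.0036, -0.0017, -0.52, -0.68, -0.89], [0.06, 0.0092, -0.0033, -0.0018, -0.52, -0.68, -0.89]]
```

The yaw went the long way round and joint 6 hit its limit, so the commanded pose drifted. I'll look before moving again.

```bash
python3 look.py c scene,top 60,80,400,300 60,160,400,300; python3 -c "
from h import *
s=r.read_state();print({k:np.round(v,2) for k,v in s.items()})"
```

```text
{'time': np.float64(6.05), 'joints': array([  61.94,   21.54,  120.65,  -36.88,   56.06, -168.39]), 'qvel': array([ 0.85, -2.29, -2.25, -0.16,  0.11, -0.16]), 'tau': array([-4.000e-01, -3.198e+01, -1.694e+01, -1.440e+00,  1.860e+00,
        2.000e-02]), 'tool_pos': array([ 0.2 ,  0.31, -0.04]), 'orientation': array([-152.72,  -17.44, -107.97]), 'wrist_force': array([ 0.38,  1.67, -2.17]), 'torque': array([ 0.35,  0.35, -0.01]), 'grip_width': np.float64(0.07)}
```

View pics/scene_cc.png

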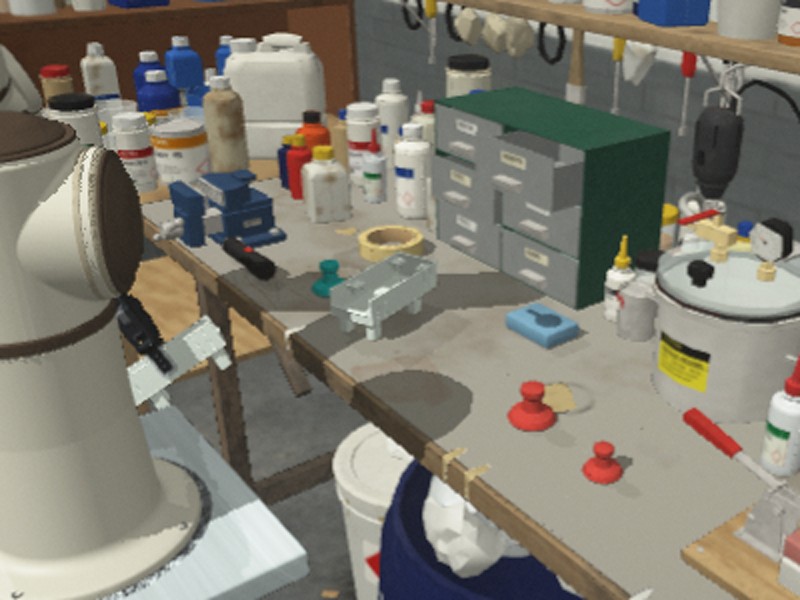

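View pics/top_cc.png

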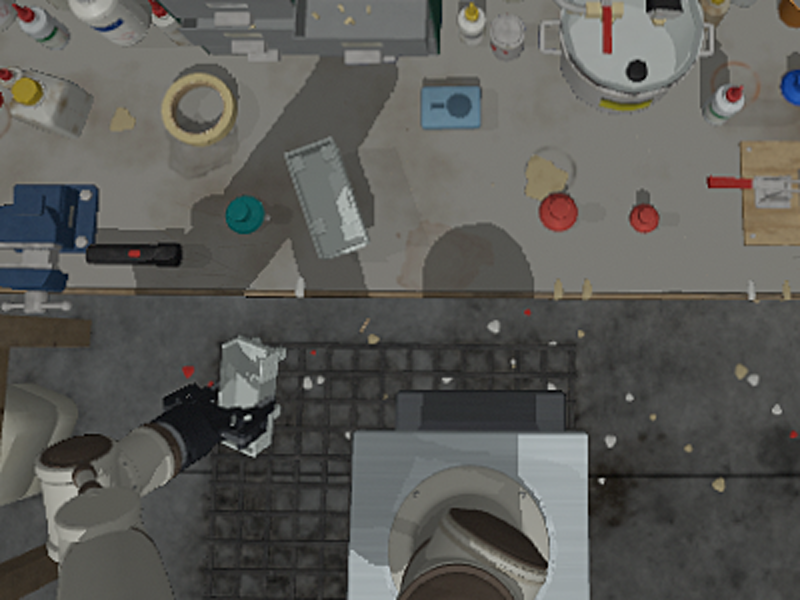

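Nothing was touched. The tray is still gripped at 67 mm, out in front of the bench edge. I'll unwind it one call at a time.

```bash
python3 plan.py .06 .2 .32 .20 140 20 6.9
```

```text
t 6.05 pos [ 0.2008  0.3083 -0.0415] ori [-152.72  -17.44 -107.97] F [ 0.4  1.7 -2.2] g 0.0675
[[0.06, 0.0034, -0.0057, -0.0116, -1.94, 0.85, 6.27], [0.06, 0.003, -0.0057, -0.0118, -1.94, 0.85, 6.27], [0.06, 0.0026, -0.0056, -0.012, -1.94, 0.85, 6.27], [0.06, 0.0021, -0.0055, -0.0121, -1.94, 0.85, 6.27], [0.06, 0.0017, -0.0052, -0.0122, -1.94, 0.85, 6.27]]
[[0.06, 0.0014, -0.005, -0.0124, -1.94, 0.85, 6.27], [0.06, 0.001, -0.0047, -0.0126, -1.94, 0.85, 6.27], [0.06, 0.0007, -0.0043, -0.0127, -1.94, 0.85, 6.27], [0.06, 0.0004, -0.004, -0.0128, -1.94, 0.85, 6.27], [0.06, 0.0002, -0.0036, -0.0129, -1.94, 0.85, 6.27]]
[[0.06, 0.0, -0.0032, -0.0131, -1.94, 0.85, 6.27], [0.06, -0.0001, -0.0027, -0.0131, -1.94, 0.85, 6.27], [0.06, -0.0001, -0.0022, -0.0133, -1.94, 0.85, 6.27], [0.06, -0.0002, -0.0018, -0.0133, -1.94, 0.85, 6.27], [0.06, -0.0002, -0.0013, -0.0134, -1.94, 0.85, 6.27]]
[[0.06, -0.0001, -0.0008, -0.0134, -1.94, 0.85, 6.27], [0.06, 0.0, -0.0004, -0.0134, -1.94, 0.85, 6.27], [0.06, 0.0003, 0.0, -0.0134, -1.94, 0.85, 6.27]]
```

>>> move_arm([
  [0.06, 0.0034, -0.0057, -0.0116, -1.94, 0.85, 6.27],
  [0.06, 0.003, -0.0057, -0.0118, -1.94, 0.85, 6.27],
  [0.06, 0.0026, -0.0056, -0.012, -1.94, 0.85, 6.27],
  [0.06, 0.0021, -0.0055, -0.0121, -1.94, 0.85, 6.27],
  [0.06, 0.0017, -0.0052, -0.0122, -1.94, 0.85, 6.27],
])

```text
time: 6.47
tool_pos: [0.2015, 0.3144, 0.0285]
orientation: [-156.0, -7.0, -138.9]
wrist_force: [-0.2, 0.4, -2.4]
grip_width: 0.0677
```

```bash
python3 plan.py .06 .2 .32 .20 140 20 6.9;python3 -c "
from h import *
print(np.round(r.read_state()['joints'],1))"
```

```text
t 6.47 pos [0.2015 0.3144 0.0285] ori [-156.04   -7.01 -138.89] F [-0.2  0.4 -2.4] g 0.0677
[[0.06, 0.0014, -0.005, -0.0121, -1.9, 0.86, 6.25], [0.06, 0.0011, -0.0046, -0.0123, -1.9, 0.86, 6.25], [0.06, 0.0007, -0.0044, -0.0125, -1.9, 0.86, 6.25], [0.06, 0.0005, -0.0041, -0.0125, -1.9, 0.86, 6.25], [0.06, 0.0003, -0.0036, -0.0127, -1.9, 0.86, 6.25]]
[[0.06, 0.0001, -0.0033, -0.0128, -1.9, 0.86, 6.25], [0.06, -0.0001, -0.0028, -0.0129, -1.9, 0.86, 6.25], [0.06, -0.0001, -0.0024, -0.013, -1.9, 0.86, 6.25], [0.06, -0.0002, -0.0019, -0.013, -1.9, 0.86, 6.25], [0.06, -0.0002, -0.0015, -0.0131, -1.9, 0.86, 6.25]]
[[0.06, -0.0001, -0.001, -0.0132, -1.9, 0.86, 6.25], [0.06, -0.0001, -0.0006, -0.0132, -1.9, 0.86, 6.25], [0.06, 0.0002, -0.0001, -0.0132, -1.9, 0.86, 6.25]]
[  56.    10.8  119.4  -23.7   65.  -153.6]
```

Tracking is good and j6 is unwinding. Continuing.

>>> move_arm([
  [0.06, 0.0014, -0.005, -0.0121, -1.9, 0.86, 6.25],
  [0.06, 0.0011, -0.0046, -0.0123, -1.9, 0.86, 6.25],
  [0.06, 0.0007, -0.0044, -0.0125, -1.9, 0.86, 6.25],
  [0.06, 0.0005, -0.0041, -0.0125, -1.9, 0.86, 6.25],
  [0.06, 0.0003, -0.0036, -0.0127, -1.9, 0.86, 6.25],
])

```text
time: 6.88
tool_pos: [0.201, 0.3163, 0.0946]
orientation: [-163.8, -0.2, -169.7]
wrist_force: [0.0, -0.3, -2.4]
grip_width: 0.0677
```

```bash
python3 plan.py .06 .2 .32 .20 140 20 6.9;python3 -c "
from h import *
print(np.round(r.read_state()['joints'],1))"
```

```text
t 6.88 pos [0.201  0.3163 0.0946] ori [-1.6378e+02 -1.6000e-01 -1.6972e+02] F [ 0.  -0.3 -2.4] g 0.0677
[[0.06, 0.0001, -0.0032, -0.0128, -1.9, 0.87, 6.24], [0.06, -0.0001, -0.0028, -0.0129, -1.9, 0.87, 6.24], [0.06, -0.0001, -0.0024, -0.0129, -1.9, 0.87, 6.24], [0.06, -0.0002, -0.0019, -0.0131, -1.9, 0.87, 6.24], [0.06, -0.0002, -0.0015, -0.0131, -1.9, 0.87, 6.24]]
[[0.06, 0.0, -0.001, -0.0131, -1.9, 0.87, 6.24], [0.06, 0.0, -0.0005, -0.0132, -1.9, 0.87, 6.24], [0.06, 0.0001, -0.0002, -0.0132, -1.9, 0.87, 6.24]]
[  49.3   -0.6  119.9  -13.1   71.6 -135.7]
```

>>> move_arm([
  [0.06, 0, -0.0032, -0.0128, -1.9, 0.87, 6.24],
  [0.06, 0, -0.0028, -0.0129, -1.9, 0.87, 6.24],
  [0.06, 0, -0.0024, -0.0129, -1.9, 0.87, 6.24],
  [0.06, 0, -0.0019, -0.0131, -1.9, 0.87, 6.24],
  [0.06, 0, -0.0015, -0.0131, -1.9, 0.87, 6.24],
])

```text
time: 7.3
tool_pos: [0.1998, 0.3184, 0.1605]
orientation: [-173.9, 1.7, 158.9]
wrist_force: [0.3, 0.5, -2.6]
grip_width: 0.0669
```

>>> move_arm([
  [0.06, 0, -0.001, -0.0131, -1.9, 0.87, 6.24],
  [0.06, 0, -0.0005, -0.0132, -1.9, 0.87, 6.24],
  [0.06, 0, 0, -0.0132, -1.9, 0.87, 6.24],
])

```text
time: 7.55
tool_pos: [0.1995, 0.3198, 0.2]
orientation: [-179.9, 0.1, 140.1]
wrist_force: [0.1, -0.9, -2.7]
grip_width: 0.0675
```

```bash
cat >> plan.py <<'E'
print("joints",np.round(s["joints"],1))
E
sed -i 's/^    d=np.array/    rv_=None\n    d=np.array/' plan.py
python3 plan.py .06 .33 .28 .20 60 25 6.9
```

```text
t 7.55 pos [0.1995 0.3198 0.2   ] ori [-1.7994e+02  5.0000e-02  1.4006e+02] F [ 0.1 -0.9 -2.7] g 0.0675
[[0.06, -0.0105, 0.0044, 0.0, 0.0, 0.01, 6.67], [0.06, -0.0098, 0.0057, 0.0, 0.0, 0.01, 6.67], [0.06, -0.0092, 0.0067, 0.0, 0.0, 0.01, 6.67], [0.06, -0.0083, 0.0077, 0.0, 0.0, 0.01, 6.67], [0.06, -0.0074, 0.0087, 0.0, 0.0, 0.01, 6.67]]
[[0.06, -0.0063, 0.0095, 0.0, 0.0, 0.01, 6.67], [0.06, -0.0052, 0.0101, 0.0, 0.0, 0.01, 6.67], [0.06, -0.0039, 0.0107, 0.0, 0.0, 0.01, 6.67], [0.06, -0.0027, 0.011, 0.0, 0.0, 0.01, 6.67], [0.06, -0.0014, 0.0113, 0.0, 0.0, 0.01, 6.67]]
[[0.06, 0.0, 0.0114, -0.0001, 0.0, 0.01, 6.67], [0.06, 0.0012, 0.0113, 0.0, 0.0, 0.01, 6.67]]
joints [ 3.960e+01 -2.140e+01  1.231e+02 -1.000e-01  7.840e+01 -1.005e+02]
```

```bash
python3 plan.py .06 .36 .17 .20 42 25 7
```

```text
t 7.55 pos [0.1995 0.3198 0.2   ] ori [-1.7994e+02  5.0000e-02  1.4006e+02] F [ 0.1 -0.9 -2.7] g 0.0675
[[0.06, -0.0146, -0.0008, 0.0, 0.0, 0.01, 6.54], [0.06, -0.0146, 0.0009, 0.0, 0.0, 0.01, 6.54], [0.06, -0.0144, 0.0025, 0.0, 0.0, 0.01, 6.54], [0.06, -0.0141, 0.0042, 0.0, 0.0, 0.01, 6.54], [0.06, -0.0134, 0.0057, 0.0, 0.0, 0.01, 6.54]]
[[0.06, -0.0128, 0.0073, 0.0, 0.0, 0.01, 6.54], [0.06, -0.0118, 0.0086, 0.0, 0.0, 0.01, 6.54], [0.06, -0.0107, 0.0099, 0.0, 0.0, 0.01, 6.54], [0.06, -0.0096, 0.0111, 0.0, 0.0, 0.01, 6.54], [0.06, -0.0082, 0.0121, 0.0, 0.0, 0.01, 6.54]]
[[0.06, -0.0068, 0.013, 0.0, 0.0, 0.01, 6.54], [0.06, -0.0053, 0.0136, 0.0, 0.0, 0.01, 6.54], [0.06, -0.0037, 0.0142, 0.0, 0.0, 0.01, 6.54], [0.06, -0.002, 0.0145, 0.0, 0.0, 0.01, 6.54], [0.06, -0.0004, 0.0146, 0.0, 0.0, 0.01, 6.54]]
joints [ 3.960e+01 -2.140e+01  1.231e+02 -1.000e-01  7.840e+01 -1.005e+02]
```

>>> move_arm([
  [0.06, -0.0146, -0.0008, 0, 0, 0, 6.54],
  [0.06, -0.0146, 0.0009, 0, 0, 0, 6.54],
  [0.06, -0.0144, 0.0025, 0, 0, 0, 6.54],
  [0.06, -0.0141, 0.0042, 0, 0, 0, 6.54],
  [0.06, -0.0134, 0.0057, 0, 0, 0, 6.54],
])

```text
time: 7.97
tool_pos: [0.2536, 0.2695, 0.1994]
orientation: [-179.9, 0.2, 107.4]
wrist_force: [0.7, -0.2, -2.6]
grip_width: 0.0674
```

```bash
python3 plan.py .06 .36 .17 .20 42 25 7
```

```text
t 7.97 pos [0.2536 0.2695 0.1994] ori [-179.95    0.21  107.36] F [ 0.7 -0.2 -2.6] g 0.0674
[[0.06, -0.0127, 0.0072, 0.0, 0.01, 0.02, 6.54], [0.06, -0.0118, 0.0086, 0.0, 0.01, 0.02, 6.54], [0.06, -0.0107, 0.0098, -0.0001, 0.01, 0.02, 6.54], [0.06, -0.0095, 0.011, 0.0, 0.01, 0.02, 6.54], [0.06, -0.0082, 0.0121, 0.0, 0.01, 0.02, 6.54]]
[[0.06, -0.0068, 0.0129, -0.0001, 0.01, 0.02, 6.54], [0.06, -0.0053, 0.0136, 0.0, 0.01, 0.02, 6.54], [0.06, -0.0037, 0.014, -0.0001, 0.01, 0.02, 6.54], [0.06, -0.002, 0.0145, 0.0, 0.01, 0.02, 6.54], [0.06, -0.0004, 0.0145, -0.0001, 0.01, 0.02, 6.54]]
joints [ 28.  -22.6 124.   -0.2  78.7 -79.3]
```

>>> move_arm([
  [0.06, -0.0127, 0.0072, 0, 0, 0, 6.54],
  [0.06, -0.0118, 0.0086, 0, 0, 0, 6.54],
  [0.06, -0.0107, 0.0098, 0, 0, 0, 6.54],
  [0.06, -0.0095, 0.011, 0, 0, 0, 6.54],
  [0.06, -0.0082, 0.0121, 0, 0, 0, 6.54],
])

```text
time: 8.38
tool_pos: [0.3072, 0.2199, 0.1995]
orientation: [179.9, 0.2, 74.6]
wrist_force: [0.2, 0.8, -1.8]
grip_width: 0.0673
```

>>> move_arm([
  [0.06, -0.0068, 0.013, 0, 0, 0, 6.54],
  [0.06, -0.0053, 0.0136, 0, 0, 0, 6.54],
  [0.06, -0.0037, 0.014, 0, 0, 0, 6.54],
  [0.06, -0.002, 0.0145, 0, 0, 0, 6.54],
  [0.06, -0.0004, 0.0145, 0, 0, 0, 6.54],
])

```text
time: 8.8
tool_pos: [0.3608, 0.1704, 0.1997]
orientation: [179.8, 0.2, 41.9]
wrist_force: [1.0, 0.2, -1.9]
grip_width: 0.0675
```

```bash
python3 plan.py .06 .44 .02 .12 -68.7 25 7
```

```text
t 8.8 pos [0.3608 0.1704 0.1997] ori [1.7978e+02 1.7000e-01 4.1950e+01] F [ 1.   0.2 -1.9] g 0.0675
[[0.06, -0.0026, 0.0103, 0.005, 0.02, -0.01, 6.92], [0.06, -0.0013, 0.0105, 0.0051, 0.02, -0.01, 6.92], [0.06, -0.0001, 0.0106, 0.005, 0.02, -0.01, 6.92], [0.06, 0.0013, 0.0105, 0.005, 0.02, -0.01, 6.92], [0.06, 0.0025, 0.0103, 0.005, 0.02, -0.01, 6.92]]
[[0.06, 0.0037, 0.01, 0.005, 0.02, -0.01, 6.92], [0.06, 0.0049, 0.0094, 0.005, 0.02, -0.01, 6.92], [0.06, 0.006, 0.0088, 0.005, 0.02, -0.01, 6.92], [0.06, 0.007, 0.008, 0.005, 0.02, -0.01, 6.92], [0.06, 0.0079, 0.007, 0.005, 0.02, -0.01, 6.92]]
[[0.06, 0.0087, 0.0061, 0.005, 0.02, -0.01, 6.92], [0.06, 0.0094, 0.005, 0.005, 0.02, -0.01, 6.92], [0.06, 0.0099, 0.0038, 0.005, 0.02, -0.01, 6.92], [0.06, 0.0103, 0.0026, 0.005, 0.02, -0.01, 6.92], [0.06, 0.0105, 0.0014, 0.0049, 0.02, -0.01, 6.92]]
[[0.06, 0.0106, 0.0, 0.005, 0.02, -0.01, 6.92]]
joints [  8.  -17.3 120.1  -0.3  77.3 -33.9]
```

>>> move_arm([
  [0.06, -0.0026, 0.0103, 0.005, 0, 0, 6.92],
  [0.06, -0.0013, 0.0105, 0.005, 0, 0, 6.92],
  [0.06, 0, 0.0106, 0.005, 0, 0, 6.92],
  [0.06, 0.0013, 0.0105, 0.005, 0, 0, 6.92],
  [0.06, 0.0025, 0.0103, 0.005, 0, 0, 6.92],
])

```text
time: 9.22
tool_pos: [0.3857, 0.1236, 0.1747]
orientation: [179.7, 0.0, 7.3]
wrist_force: [0.2, 0.2, -3.6]
grip_width: 0.0673
```

>>> move_arm([
  [0.06, 0.0037, 0.01, 0.005, 0, 0, 6.92],
  [0.06, 0.0049, 0.0094, 0.005, 0, 0, 6.92],
  [0.06, 0.006, 0.0088, 0.005, 0, 0, 6.92],
  [0.06, 0.007, 0.008, 0.005, 0, 0, 6.92],
  [0.06, 0.0079, 0.007, 0.005, 0, 0, 6.92],
])

```text
time: 9.63
tool_pos: [0.4109, 0.0765, 0.1499]
orientation: [179.7, -0.2, -27.3]
wrist_force: [1.1, -0.5, -2.1]
grip_width: 0.0673
```

```bash
python3 plan.py .06 .44 .02 .12 -68.7 25 7
```

```text
t 9.63 pos [0.4109 0.0765 0.1499] ori [ 1.7973e+02 -1.7000e-01 -2.7270e+01] F [ 1.1 -0.5 -2.1] g 0.0673
[[0.06, 0.0086, 0.0061, 0.005, 0.03, -0.04, 6.9], [0.06, 0.0093, 0.0051, 0.0051, 0.03, -0.04, 6.9], [0.06, 0.0099, 0.0039, 0.005, 0.03, -0.04, 6.9], [0.06, 0.0102, 0.0027, 0.005, 0.03, -0.04, 6.9], [0.06, 0.0105, 0.0014, 0.005, 0.03, -0.04, 6.9]]
[[0.06, 0.0106, 0.0002, 0.005, 0.03, -0.04, 6.9]]
joints [ -5.9 -10.6 120.6  -0.3  70.   21.5]
```

>>> move_arm([
  [0.06, 0.0086, 0.0061, 0.005, 0, 0, 6.9],
  [0.06, 0.0093, 0.0051, 0.005, 0, 0, 6.9],
  [0.06, 0.0099, 0.0039, 0.005, 0, 0, 6.9],
  [0.06, 0.0102, 0.0027, 0.005, 0, 0, 6.9],
  [0.06, 0.0105, 0.0014, 0.005, 0, 0, 6.9],
])

```text
time: 10.05
tool_pos: [0.4355, 0.0294, 0.1252]
orientation: [179.9, -0.3, -61.8]
wrist_force: [0.0, 0.7, -2.2]
grip_width: 0.0676
```

>>> move_arm([
  [0.06, 0.0106, 0, 0.005, 0, 0, 6.9],
  [0.06, 0, 0, 0.0, 0, 0, 0],
  [0.06, 0, 0, 0.0, 0, 0, 0],
])

```text
time: 10.3
tool_pos: [0.44, 0.0203, 0.1197]
orientation: [179.8, -0.3, -68.2]
wrist_force: [0.2, 1.2, -2.9]
grip_width: 0.0676
```

```bash
python3 plan.py .06 .44 .02 .034 -68.7 20 7; python3 look.py d scene 190,120,200,150
```

```text
t 10.3 pos [0.44   0.0203 0.1197] ori [179.83  -0.28 -68.24] F [ 0.2  1.2 -2.9] g 0.0676
[[0.06, 0.0, 0.0, 0.0171, 0.03, -0.06, 0.09], [0.06, 0.0, -0.0001, 0.0172, 0.03, -0.06, 0.09], [0.06, 0.0, 0.0, 0.0171, 0.03, -0.06, 0.09], [0.06, 0.0, 0.0, 0.0172, 0.03, -0.06, 0.09], [0.06, 0.0001, 0.0, 0.0171, 0.03, -0.06, 0.09]]
joints [-12.9  -4.3 118.7  -0.4  65.6  55.5]
```

View pics/scene_dc.png

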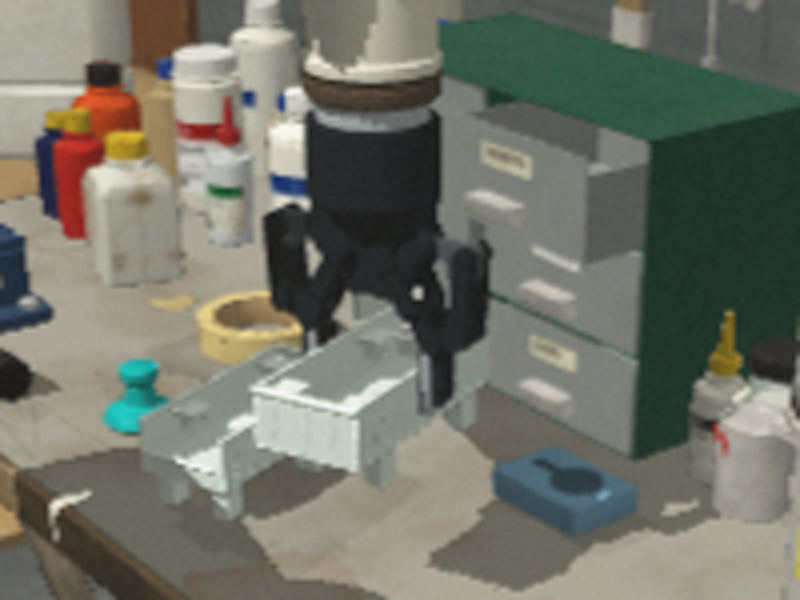

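>>> move_arm([
  [0.06, 0, 0, 0.017, 0, 0, 0.2],
  [0.06, 0, 0, 0.017, 0, 0, 0.2],
  [0.06, 0, 0, 0.017, 0, 0, 0],
  [0.06, 0, 0, 0.017, 0, 0, 0],
  [0.06, 0, 0, 0.014, 0, 0, 0],
])

```text
time: 10.77
tool_pos: [0.4391, 0.0205, 0.0363]
orientation: [179.8, -0.3, -68.6]
wrist_force: [-0.7, 0.4, -2.8]
grip_width: 0.0673
```

>>> move_arm([
  [0.06, 0, 0, 0, 0, 0, 0],
  [0.06, 0, 0, 0, 0, 0, 0],
  [0.06, 0, 0, 0.002, 0, 0, 0],
  [0.06, 0, 0, 0.002, 0, 0, 0],
  [0.06, 0, 0, 0, 0, 0, 0],
])

```text
time: 11.18
tool_pos: [0.4398, 0.0196, 0.0331]
orientation: [179.8, -0.3, -68.8]
wrist_force: [-0.8, 0.4, -1.9]
grip_width: 0.0673
```

>>> move_arm([
  [0.06, 0, 0, 0.0015, 0, 0, 0],
  [0.06, 0, 0, 0.0015, 0, 0, 0],
  [0.06, 0, 0, 0.0015, 0, 0, 0],
  [0.06, 0, 0, 0, 0, 0, 0],
])

```text
time: 11.52
tool_pos: [0.4394, 0.0194, 0.0286]
orientation: [179.7, -0.2, -68.8]
wrist_force: [-3.9, -0.8, 4.1]
grip_width: 0.0675
```

>>> move_arm([
  [0.085, 0, 0, 0, 0, 0, 0],
  [0.085, 0, 0, 0, 0, 0, 0],
  [0.085, 0, 0, 0, 0, 0, 0],
  [0.085, 0, 0, -0.01, 0, 0, 0],
  [0.085, 0, 0, -0.03, 0, 0, 0],
])

```text
time: 11.93
tool_pos: [0.4357, 0.0205, 0.0652]
orientation: [179.3, 0.0, -68.8]
wrist_force: [-0.1, 0.3, -0.1]
grip_width: 0.085
```

>>> move_arm([
  [0.085, 0, 0, -0.04, 0, 0, 0],
  [0.085, 0, 0, -0.04, 0, 0, 0],
  [0.085, 0, 0, 0, 0, 0, 0],
])

```text
time: 12.18
tool_pos: [0.445, 0.0192, 0.1569]
orientation: [-179.5, -0.8, -68.8]
wrist_force: [0.5, -0.5, 0.9]
grip_width: 0.085
```

```bash
cat > tr.py <<'E'
import sys; from h import *
# measure knob by red mask at head height & tray if visible
tag=sys.argv[1]
for n in sys.argv[2].split(","):
    D=np.load(f"{n}_{tag}.npz"); hsv=cv2.cvtColor(D["p"],cv2.COLOR_BGR2HSV); C=cloud(n,D["d"])
    red=(((hsv[...,0]<8)|(hsv[...,0]>172))&(hsv[...,1]>120)&(hsv[...,2]>50))
    P=C.copy(); q=red&(abs(P[...,0]-.451)<.06)&(abs(P[...,1]+.122)<.06)&(P[...,2]>-.01)
    if q.sum()>20:
        c=P[q]; head=c[c[:,2]>.036]; print(n,"knob n",q.sum(),"bbox mid",((np.percentile(c,2,0)+np.percentile(c,98,0))/2).round(4),"head",len(head),((head.min(0)+head.max(0))/2).round(4),head.mean(0).round(4))
E
python3 tr.py c top,scene; python3 plan.py 0.05 .451 -.122 .15 0 30 7
```

```text
top knob n 281 bbox mid [ 0.4527 -0.1218  0.0247] head 85 [ 0.4536 -0.1221  0.0435] [ 0.4537 -0.1218  0.0433]
scene knob n 380 bbox mid [ 0.4477 -0.1246  0.0214] head 77 [ 0.4494 -0.1217  0.0396] [ 0.4483 -0.1237  0.0402]
t 12.18 pos [0.445  0.0192 0.1569] ori [-179.5    -0.76  -68.8 ] F [ 0.5 -0.5  0.9] g 0.085
[[0.05, 0.0134, 0.0046, 0.0008, 0.0, -0.1, -6.88], [0.05, 0.0127, 0.0061, 0.0008, 0.0, -0.1, -6.88], [0.05, 0.0119, 0.0076, 0.0008, 0.0, -0.1, -6.88], [0.05, 0.0109, 0.009, 0.0008, 0.0, -0.1, -6.88], [0.05, 0.0098, 0.0102, 0.0007, 0.0, -0.1, -6.88]]
[[0.05, 0.0084, 0.0113, 0.0007, 0.0, -0.1, -6.88], [0.05, 0.0071, 0.0122, 0.0008, 0.0, -0.1, -6.88], [0.05, 0.0055, 0.013, 0.0007, 0.0, -0.1, -6.88], [0.05, 0.0039, 0.0136, 0.0006, 0.0, -0.1, -6.88], [0.05, 0.0023, 0.014, 0.0007, 0.0, -0.1, -6.88]]
joints [-12.9  -7.2 116.7  -0.4  69.6  56. ]
```

>>> move_arm([
  [0.05, 0.0134, 0.0046, 0, 0, 0, -6.88],
  [0.05, 0.0127, 0.0061, 0, 0, 0, -6.88],
  [0.05, 0.0119, 0.0076, 0, 0, 0, -6.88],
  [0.05, 0.0109, 0.009, 0, 0, 0, -6.88],
  [0.05, 0.0098, 0.0102, 0, 0, 0, -6.88],
])

```text
time: 12.6
tool_pos: [0.4426, -0.051, 0.1489]
orientation: [179.7, -0.1, -34.1]
wrist_force: [0.4, -0.2, -0.4]
grip_width: 0.05
```

>>> move_arm([
  [0.05, 0.0084, 0.0113, 0, 0, 0, -6.88],
  [0.05, 0.0071, 0.0122, 0, 0, 0, -6.88],
  [0.05, 0.0055, 0.013, 0, 0, 0, -6.88],
  [0.05, 0.0039, 0.0136, 0, 0, 0, -6.88],
  [0.05, 0.0023, 0.014, 0, 0, 0, -6.88],
])

```text
time: 13.02
tool_pos: [0.4455, -0.1217, 0.1492]
orientation: [179.7, 0.1, 0.3]
wrist_force: [0.3, -0.4, 0.7]
grip_width: 0.05
```

>>> move_arm([
  [0.05, 0, 0, 0, 0, 0, 0],
  [0.05, 0, 0, 0, 0, 0, 0],
  [0.05, 0, 0, 0, 0, 0, 0],
])

```text
time: 13.27
tool_pos: [0.4453, -0.1204, 0.1488]
orientation: [179.7, 0.1, -0.2]
wrist_force: [-0.1, -0.5, -0.2]
grip_width: 0.0497
```

```bash
python3 look.py e top,scene 170,180,220,140 190,150,220,180; python3 plan.py 0.05 .4515 -.122 .06 0 25 7;cat > trays.py <<'E'
import sys; from h import *
tag=sys.argv[1]; cx,cy,lo,hi=map(float,sys.argv[2:6])
for n in ("top","scene"):
    D=np.load(f"{n}_{tag}.npz"); C=cloud(n,D["d"])
    m=clean((C[...,2]>lo)&(C[...,2]<hi)&(abs(C[...,0]-cx)<.1)&(abs(C[...,1]-cy)<.075))
    P=C[m]; print(n,len(P),rect(P),np.percentile(P[:,2],[50,90]).round(4))
E
python3 trays.py e .44 .02 .05 .075;python3 trays.py e .462 .196 .05 .075
```

```text
t 13.37 pos [ 0.4453 -0.1202  0.1487] ori [ 1.7969e+02  1.5000e-01 -7.0000e-02] F [ 1.2  0.1 -0.9] g 0.0496
[[0.05, 0.0016, 0.0003, 0.0222, 0.08, 0.04, -0.02], [0.05, 0.0016, 0.0004, 0.0222, 0.08, 0.04, -0.02], [0.05, 0.0016, 0.0004, 0.0221, 0.08, 0.04, -0.02], [0.05, 0.0015, 0.0004, 0.0222, 0.08, 0.04, -0.02]]
joints [-29.9  -3.4 114.2  -0.4  69.2 -29.7]
top 98 (np.float64(20.75), array([107.5,  19.5]), array([446.7,  45.2])) [0.0623 0.0669]
scene 541 (np.float64(21.5), array([147.6,  69.4]), array([436.1,  16.9])) [0.0569 0.0616]
top 426 (np.float64(21.0), array([148.6,  66. ]), array([465.7, 195.4])) [0.061  0.0663]
scene 449 (np.float64(21.0), array([151. ,  70.7]), array([460.8, 196.5])) [0.0568 0.0613]
```

View pics/top_ec.png

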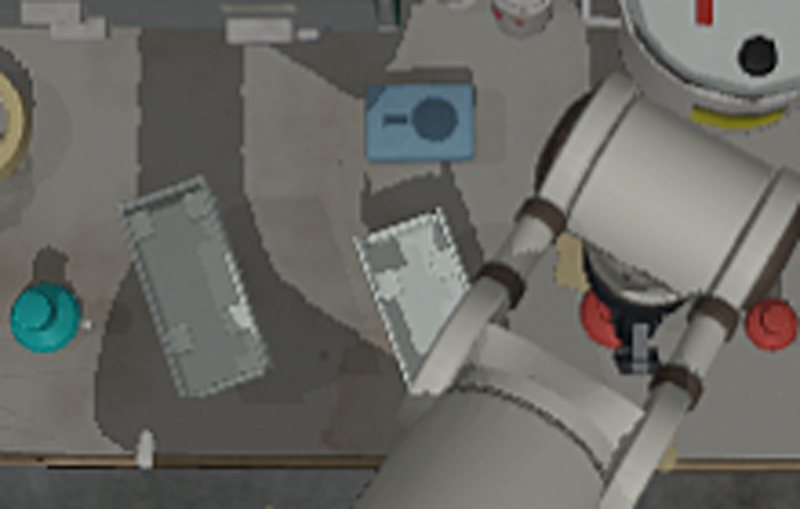

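View pics/scene_ec.png

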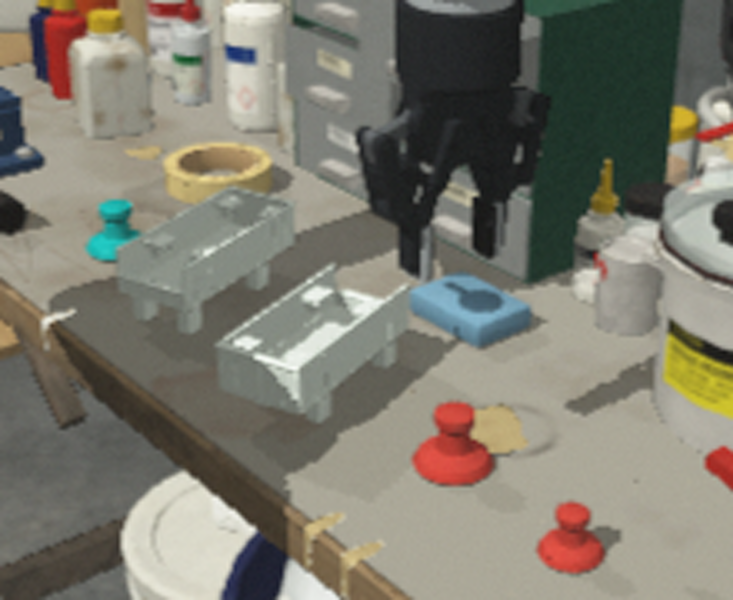

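>>> move_arm([
  [0.05, 0.0016, 0.0004, 0.022, 0, 0, 0],
  [0.05, 0.0016, 0.0004, 0.022, 0, 0, 0],
  [0.05, 0.0016, 0.0004, 0.022, 0, 0, 0],
  [0.05, 0.0015, 0.0004, 0.022, 0, 0, 0],
  [0.05, 0, 0, 0, 0, 0, 0],
])

```text
time: 13.78
tool_pos: [0.4484, -0.1207, 0.0567]
orientation: [179.9, 0.6, -0.0]
wrist_force: [-0.8, 0.7, -0.2]
grip_width: 0.0499
```

>>> move_arm([
  [0.05, 0, 0, 0, 0, 0, 0],
  [0.05, 0, 0, 0, 0, 0, 0],
  [0.05, 0, 0, 0, 0, 0, 0],
])

```text
time: 14.03
tool_pos: [0.4526, -0.1235, 0.0624]
orientation: [179.6, -0.0, -0.0]
wrist_force: [1.0, 0.5, -0.5]
grip_width: 0.0499
```

```bash
python3 plan.py 0.05 .4515 -.122 .017 0 15 7;python3 look.py f scene 250,180,150,140
```

```text
t 14.03 pos [ 0.4526 -0.1235  0.0624] ori [ 1.7959e+02 -1.0000e-02 -1.0000e-02] F [ 1.   0.5 -0.5] g 0.0499
[[0.05, -0.0003, -0.0004, 0.0113, 0.1, 0.0, 0.0], [0.05, -0.0003, -0.0005, 0.0114, 0.1, 0.0, 0.0], [0.05, -0.0002, -0.0004, 0.0113, 0.1, 0.0, 0.0], [0.05, -0.0003, -0.0004, 0.0114, 0.1, 0.0, 0.0]]
joints [-29.8   5.5 116.3  -0.4  58.  -29.6]
```

View pics/scene_fc.png

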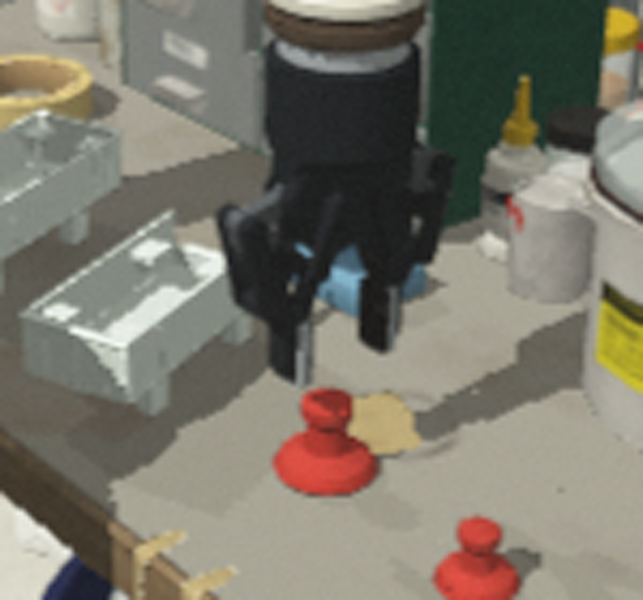

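```bash
python3 -c "
from h import *
q=proj('scene',[[.4526,-.1235,.0624],[.4526,-.1235,.07],[.4515,-.122,.044],[.4515,-.122,0.037]]); print(((q-[250,180])*600/140).round(0))
D=np.load('scene_f.npz');hsv=cv2.cvtColor(D['p'],cv2.COLOR_BGR2HSV);m=((hsv[...,0]<8)|(hsv[...,0]>172))&(hsv[...,1]>120)
for v in range(268,300,2):
  u=np.where(m[v,300:345])[0]+300
  print(v,(u.min(),u.max()) if len(u) else '',end=' ')
"
```

```text
[[332. 364.]
 [332. 351.]
 [327. 394.]
 [327. 406.]]
268  270  272 (np.int64(321), np.int64(331)) 274 (np.int64(320), np.int64(331)) 276 (np.int64(321), np.int64(331)) 278 (np.int64(322), np.int64(330)) 280 (np.int64(322), np.int64(330)) 282 (np.int64(318), np.int64(332)) 284 (np.int64(316), np.int64(335)) 286 (np.int64(314), np.int64(336)) 288 (np.int64(314), np.int64(337)) 290 (np.int64(315), np.int64(337)) 292 (np.int64(316), np.int64(335)) 294 (np.int64(320), np.int64(332)) 296  298
```

>>> move_arm([
  [0.05, -0.0005, -0.0005, 0.0115, 0, 0, 0],
  [0.05, -0.0005, -0.0005, 0.0115, 0, 0, 0],
  [0.05, 0, -0.0005, 0.0115, 0, 0, 0],
  [0.05, 0, 0, 0.011, 0, 0, 0],
  [0.05, 0, 0, 0, 0, 0, 0],
])

```text
time: 14.5
tool_pos: [0.4493, -0.1212, 0.014]
orientation: [179.7, 0.3, -0.0]
wrist_force: [-0.3, -0.2, -0.9]
grip_width: 0.0499
```

>>> move_arm([
  [0.05, 0, 0, 0, 0, 0, 0],
  [0.015, 0, 0, 0, 0, 0, 0],
  [0.015, 0, 0, 0, 0, 0, 0],
  [0.015, 0, 0, 0, 0, 0, 0],
  [0.015, 0, 0, 0, 0, 0, 0],
], force=30)

```text
time: 14.92
tool_pos: [0.4513, -0.1223, 0.0163]
orientation: [179.6, 0.0, -0.0]
wrist_force: [-0.5, 0.3, 5.3]
grip_width: 0.0249
```

```bash
python3 look.py g scene 280,210,100,100; python3 plan.py 0.015 .4515 -.122 .16 0 30 7
```

```text
t 14.97 pos [ 0.4513 -0.1223  0.0162] ori [ 1.7961e+02  4.0000e-02 -1.0000e-02] F [-0.7  0.5  5.7] g 0.0254
[[0.015, 0.0, 0.0001, -0.0288, 0.08, 0.01, 0.0], [0.015, 0.0001, 0.0001, -0.0287, 0.08, 0.01, 0.0], [0.015, 0.0, 0.0001, -0.0288, 0.08, 0.01, 0.0], [0.015, 0.0, 0.0, -0.0287, 0.08, 0.01, 0.0], [0.015, 0.0001, 0.0, -0.0288, 0.08, 0.01, 0.0]]
joints [-29.8  10.5 117.2  -0.4  52.1 -29.5]
```

View pics/scene_gc.png

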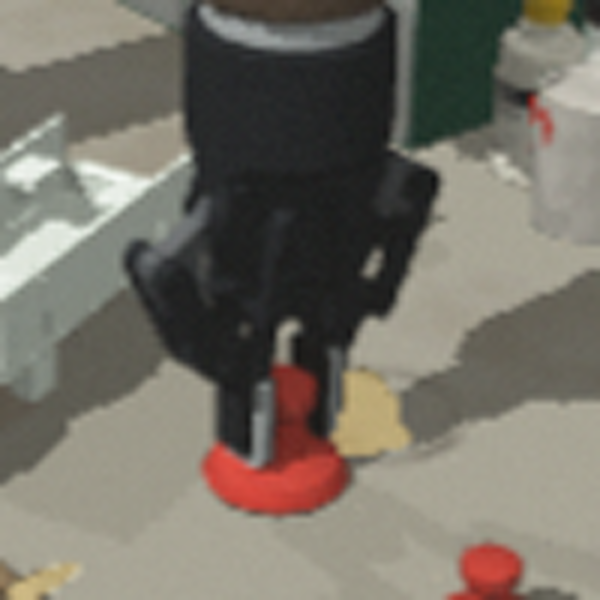

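>>> move_arm([
  [0.015, 0, 0, -0.008, 0, 0, 0],
  [0.015, 0, 0, -0.02, 0, 0, 0],
  [0.015, 0, 0, -0.035, 0, 0, 0],
  [0.015, 0, 0, -0.035, 0, 0, 0],
  [0.015, 0, 0, -0.035, 0, 0, 0],
])

```text
time: 15.38
tool_pos: [0.4498, -0.1206, 0.1496]
orientation: [179.7, 0.2, -0.0]
wrist_force: [0.2, -0.3, -0.1]
grip_width: 0.0254
```

```bash
python3 look.py h scene 280,170,100,100; python3 plan.py 0.015 .4744 .2003 .15 21.1 30 7
```

```text
t 15.43 pos [ 0.4543 -0.1229  0.1574] ori [ 1.7934e+02 -4.4000e-01  1.0000e-02] F [ 5.6 -1.   4.2] g 0.025
[[0.015, 0.0018, -0.0294, 0.0003, 0.07, -0.03, -1.92], [0.015, 0.0028, -0.0293, 0.0004, 0.07, -0.03, -1.92], [0.015, 0.0038, -0.0292, 0.0004, 0.07, -0.03, -1.92], [0.015, 0.0048, -0.029, 0.0005, 0.07, -0.03, -1.92], [0.015, 0.0057, -0.0289, 0.0005, 0.07, -0.03, -1.92]]
[[0.015, 0.0067, -0.0287, 0.0005, 0.07, -0.03, -1.92], [0.015, 0.0077, -0.0284, 0.0005, 0.07, -0.03, -1.92], [0.015, 0.0086, -0.0282, 0.0006, 0.07, -0.03, -1.92], [0.015, 0.0095, -0.0278, 0.0006, 0.07, -0.03, -1.92], [0.015, 0.0105, -0.0275, 0.0006, 0.07, -0.03, -1.92]]
[[0.015, 0.0114, -0.0272, 0.0007, 0.07, -0.03, -1.92]]
joints [-29.7  -3.1 112.8  -0.4  69.5 -29.5]
```

View pics/scene_hc.png

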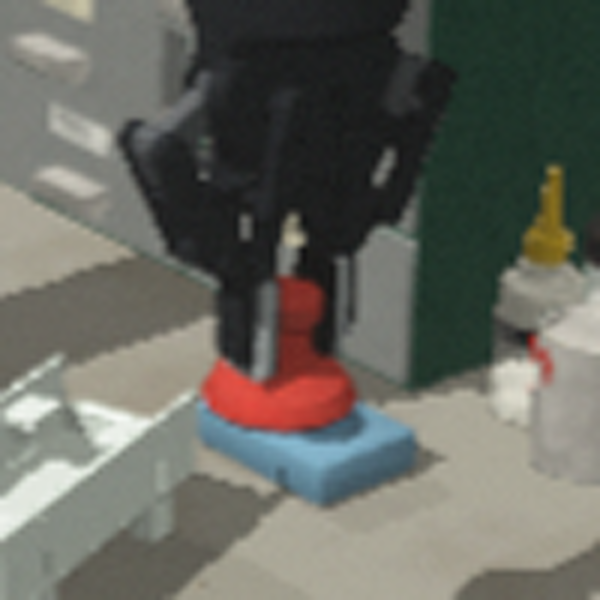

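The knob is off the bench and upright in the jaws. I'll carry it to the lower tray.

>>> move_arm([
  [0.015, 0.001, -0.015, 0, 0, 0, -1.92],
  [0.015, 0.0028, -0.0293, 0, 0, 0, -1.92],
  [0.015, 0.0038, -0.0292, 0, 0, 0, -1.92],
  [0.015, 0.0048, -0.029, 0, 0, 0, -1.92],
  [0.015, 0.0057, -0.0289, 0, 0, 0, -1.92],
], force=40)

```text
time: 15.85
tool_pos: [0.4586, 0.0127, 0.1475]
orientation: [179.7, 0.2, 9.6]
wrist_force: [0.1, -0.3, -0.1]
grip_width: 0.0248
```

>>> move_arm([
  [0.015, 0.0067, -0.0287, 0, 0, 0, -1.92],
  [0.015, 0.0077, -0.0284, 0, 0, 0, -1.92],
  [0.015, 0.0086, -0.0282, 0, 0, 0, -1.92],
  [0.015, 0.0095, -0.0278, 0, 0, 0, -1.92],
  [0.015, 0.0105, -0.0275, 0, 0, 0, -1.92],
])

```text
time: 16.27
tool_pos: [0.4677, 0.1599, 0.1465]
orientation: [179.7, 0.3, 19.3]
wrist_force: [-0.9, -1.3, -1.3]
grip_width: 0.0248
```

```bash
python3 plan.py 0.015 .4744 .2003 .15 21.1 15 7
```

```text
t 16.27 pos [0.4677 0.1599 0.1465] ori [179.74   0.25  19.28] F [-0.9 -1.3 -1.3] g 0.0248
[[0.015, 0.0065, -0.012, -0.0012, 0.09, 0.09, -0.61], [0.015, 0.0067, -0.0119, -0.0012, 0.09, 0.09, -0.61], [0.015, 0.0068, -0.0118, -0.0012, 0.09, 0.09, -0.61]]
joints [  5.    2.1 109.1  -0.3  69.1 -14.1]
```

>>> move_arm([
  [0.015, 0.0065, -0.014, 0, 0, 0, -0.6],
  [0.015, 0.0067, -0.013, 0, 0, 0, -0.6],
  [0.015, 0.0068, -0.0118, 0, 0, 0, -0.6],
  [0.015, 0, 0, 0, 0, 0, 0],
  [0.015, 0, 0, 0, 0, 0, 0],
])

```text
time: 16.68
tool_pos: [0.4735, 0.2018, 0.1461]
orientation: [179.7, 0.3, 21.0]
wrist_force: [0.9, 0.7, -0.6]
grip_width: 0.0249
```

>>> move_arm([
  [0.015, 0, 0, 0, 0, 0, 0],
  [0.015, 0, 0, 0, 0, 0, 0],
])

```text
time: 16.85
tool_pos: [0.4738, 0.2009, 0.1462]
orientation: [179.7, 0.3, 20.9]
wrist_force: [-0.3, -0.5, -0.3]
grip_width: 0.0248
```

```bash
python3 look.py i scene,top 190,120,160,130 170,180,220,140;python3 plan.py 0.015 .4744 .2003 .10 21.1 15 7; python3 trays.py i .44 .02 .05 .075;python3 trays.py i .462 .196 .045 .075
```

```text
t 16.95 pos [0.4739 0.201  0.1463] ori [179.74   0.26  20.92] F [ 1.1 -0.2 -0.1] g 0.0245
[[0.015, 0.0001, 0.0001, 0.0116, 0.06, 0.07, -0.05], [0.015, 0.0001, 0.0002, 0.0115, 0.06, 0.07, -0.05], [0.015, 0.0001, 0.0002, 0.0116, 0.06, 0.07, -0.05], [0.015, 0.0001, 0.0002, 0.0116, 0.06, 0.07, -0.05]]
joints [  9.7   5.1 105.9  -0.3  69.2 -11.1]
top 370 (np.float64(21.0), array([141.3,  67.9]), array([437. ,  15.4])) [0.0613 0.0658]
scene 550 (np.float64(21.0), array([147.8,  69.1]), array([435.8,  16.8])) [0.0568 0.0616]
top 210 (np.float64(21.25), array([147.8,  20.1]), array([473. , 173.6])) [0.0605 0.066 ]
scene 568 (np.float64(21.0), array([151.3,  69.5]), array([461. , 196.5])) [0.0555 0.061 ]
```

View pics/scene_ic.png

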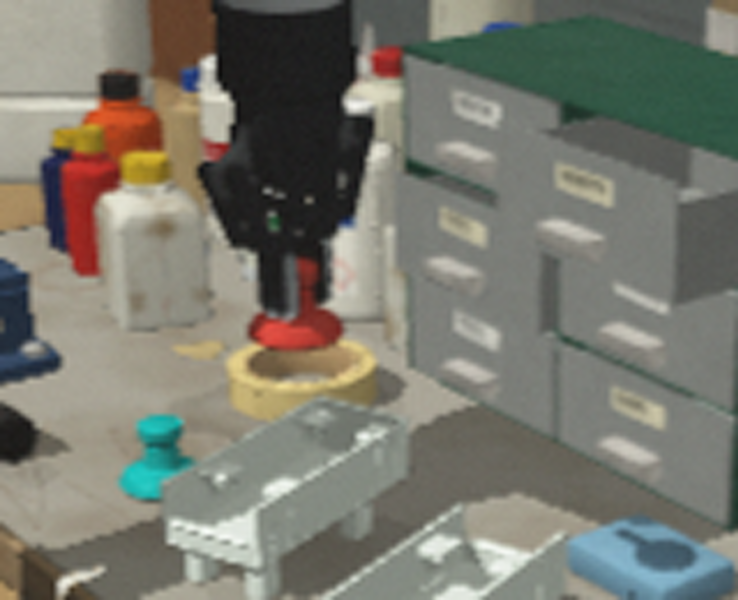

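View pics/top_ic.png

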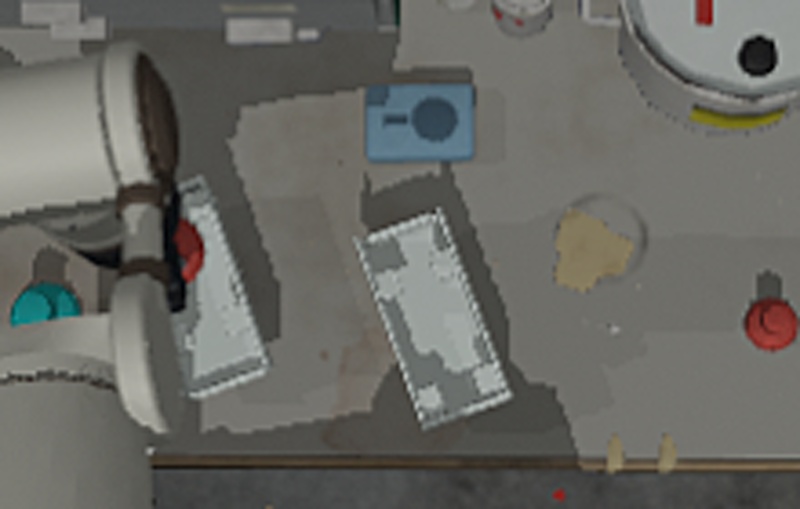

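```bash
cat > knob.py <<'E'
import sys; from h import *
tag,x,y,z=sys.argv[1],*map(float,sys.argv[2:5])
D=np.load(f"scene_{tag}.npz"); hsv=cv2.cvtColor(D["p"],cv2.COLOR_BGR2HSV)
m=(((hsv[...,0]<8)|(hsv[...,0]>172))&(hsv[...,1]>120)&(hsv[...,2]>50)).astype(np.uint8)
n,l,st,ce=cv2.connectedComponentsWithStats(m); q=proj("scene",[[x,y,z]])[0]
i=min((i for i in range(1,n) if st[i,4]>60),key=lambda i:np.hypot(*(ce[i]-q)))
v,u=np.where(l==i); w={k:(u[v==k].min(),u[v==k].max()) for k in np.unique(v)}
k=sorted(w,key=lambda k:w[k][0]-w[k][1])[:3]; c=[np.mean([sum(w[j])/2 for j in k]),np.mean(k)]
P=onplane("scene",[c],z)[0]; e,dd=rays("scene",[c])
print(tag,"foot px",np.round(c,1),"width",[w[j][1]-w[j][0]+1 for j in k],"pos",P.round(4),"lat(.85,-.52):",round(P[:2]@[.854,-.52],4))
E
python3 knob.py e .4515 -.122 .008; python3 knob.py i .474 .2 .138
python3 -c "
print('exp grip', .4739*.854-.2010*.52, .4513*.854+.1223*.52)
import numpy as np
for n,L in (('scene',(.461,.1965)),('est',(.4628,.1979))): print(n,np.dot(L,(.854,-.52))+.012*(.933*.854-.36*.52))"
```

```text
e foot px [325.5 288. ] width [np.int64(24), np.int64(24), np.int64(24)] pos [ 0.4449 -0.1284  0.008 ] lat(.85,-.52): 0.4468
i foot px [253.5 191. ] width [np.int64(20), np.int64(20), np.int64(20)] pos [0.4643 0.1877 0.138 ] lat(.85,-.52): 0.2989
exp grip 0.3001906 0.44900619999999997
scene 0.298828984
est 0.29963818400000003
```

The knob lines up with the gap centre to within 1 mm in the scene view, so I'll lower it.

>>> move_arm([
  [0.015, 0, 0, 0.016, 0, 0, 0],
  [0.015, 0, 0, 0.016, 0, 0, 0],
  [0.015, 0, 0, 0.016, 0, 0, 0],
  [0.015, 0, 0, 0.014, 0, 0, 0],
  [0.015, 0, 0, 0, 0, 0, 0],
])

```text
time: 17.37
tool_pos: [0.4713, 0.2004, 0.0814]
orientation: [179.8, 0.6, 20.9]
wrist_force: [0.6, 0.2, -1.5]
grip_width: 0.0247
```

>>> move_arm([
  [0.015, 0, 0, 0, 0, 0, 0],
  [0.015, 0, 0, 0, 0, 0, 0],
])

```text
time: 17.53
tool_pos: [0.4745, 0.2012, 0.0852]
orientation: [179.7, 0.2, 21.0]
wrist_force: [0.7, 0.9, -0.2]
grip_width: 0.0244
```

```bash
python3 look.py j scene 200,140,100,100; python3 knob.py j .474 .2 .076; python3 plan.py 0.015 .4740 .2012 .049 21.1 8
```

```text
j foot px [255. 212.] width [np.int64(19), np.int64(19), np.int64(19)] pos [0.4684 0.192  0.076 ] lat(.85,-.52): 0.3002
t 17.58 pos [0.4747 0.2013 0.0855] ori [1.7972e+02 1.3000e-01 2.0970e+01] F [ 0.1 -0.4 -0.2] g 0.0248
[[0.015, -0.0001, -0.0001, 0.0073, 0.06, 0.03, -0.03], [0.015, -0.0002, 0.0, 0.0073, 0.06, 0.03, -0.03], [0.015, -0.0001, -0.0001, 0.0073, 0.06, 0.03, -0.03], [0.015, -0.0001, 0.0, 0.0073, 0.06, 0.03, -0.03], [0.015, -0.0002, -0.0001, 0.0073, 0.06, 0.03, -0.03]]
joints [  9.7  10.  108.1  -0.3  61.9 -11.1]
```

View pics/scene_jc.png

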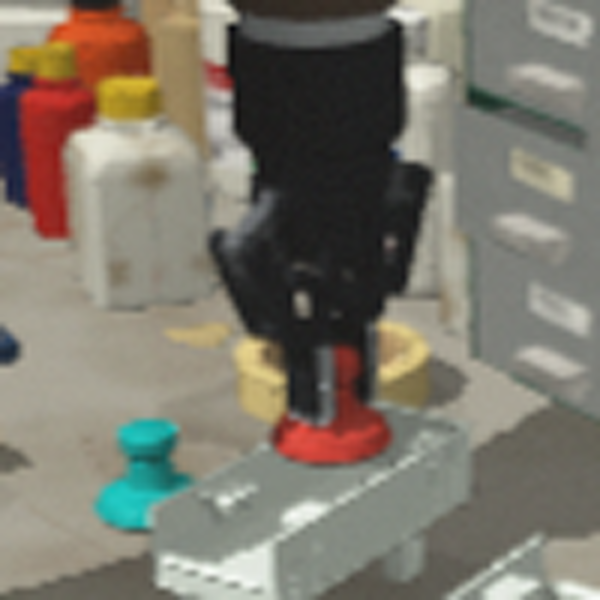

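Aligned between the lugs. Descending slowly.

>>> move_arm([
  [0.015, -0.0003, 0, 0.0075, 0, 0, 0],
  [0.015, 0, 0, 0.0075, 0, 0, 0],
  [0.015, 0, 0, 0.0075, 0, 0, 0],
  [0.015, 0, 0, 0.006, 0, 0, 0],
  [0.015, 0, 0, 0.005, 0, 0, 0],
])

```text
time: 18.0
tool_pos: [0.4727, 0.2009, 0.0496]
orientation: [179.8, 0.3, 21.0]
wrist_force: [-0.4, -0.1, -0.8]
grip_width: 0.0247
```

>>> move_arm([
  [0.015, 0, 0, 0, 0, 0, 0],
  [0.015, 0, 0, 0.0015, 0, 0, 0],
  [0.015, 0, 0, 0.0, 0, 0, 0],
])

```text
time: 18.25
tool_pos: [0.4734, 0.201, 0.0492]
orientation: [179.7, 0.3, 21.0]
wrist_force: [-0.7, 0.1, -0.2]
grip_width: 0.0246
```

>>> move_arm([
  [0.015, 0, 0, 0.0015, 0, 0, 0],
  [0.015, 0, 0, 0.0015, 0, 0, 0],
  [0.015, 0, 0, 0, 0, 0, 0],
])

```text
time: 18.5
tool_pos: [0.4737, 0.2011, 0.0465]
orientation: [179.7, 0.2, 21.0]
wrist_force: [-0.3, 0.7, 0.5]
grip_width: 0.0248
```

>>> move_arm([
  [0.015, 0, 0, 0.001, 0, 0, 0],
  [0.015, 0, 0, 0, 0, 0, 0],
])

```text
time: 18.67
tool_pos: [0.4739, 0.2011, 0.0463]
orientation: [179.7, 0.2, 21.0]
wrist_force: [-0.8, -0.5, 6.6]
grip_width: 0.025
```

```bash
python3 look.py k scene 210,160,90,90; python3 trays.py i .462 .196 .045 .075|tail -1
python3 - <<'E'
from h import *
D=np.load("scene_k.npz");C=cloud("scene",D["d"])
m=clean((C[...,2]>.045)&(C[...,2]<.075)&(abs(C[...,0]-.462)<.1)&(abs(C[...,1]-.196)<.075));print(rect(C[m]))
E
```

```text
scene 568 (np.float64(21.0), array([151.3,  69.5]), array([461. , 196.5])) [0.0555 0.061 ]
(np.float64(21.0), array([149.5,  69.8]), array([460.8, 196.1]))
```

View pics/scene_kc.png

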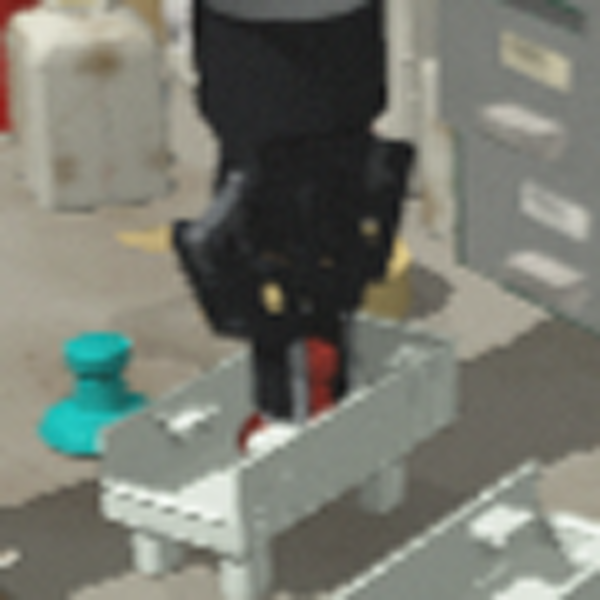

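Contact came at the expected floor height. Releasing.

>>> move_arm([
  [0.045, 0, 0, 0, 0, 0, 0],
  [0.045, 0, 0, 0, 0, 0, 0],
  [0.045, 0, 0, 0, 0, 0, 0],
  [0.045, 0, 0, -0.005, 0, 0, 0],
  [0.045, 0, 0, -0.02, 0, 0, 0],
])

```text
time: 19.13
tool_pos: [0.4706, 0.2006, 0.0677]
orientation: [179.8, 0.6, 21.0]
wrist_force: [-0.6, -0.4, -0.4]
grip_width: 0.045
```

>>> move_arm([
  [0.045, 0, 0, -0.035, 0, 0, 0],
  [0.045, 0, 0, -0.035, 0, 0, 0],
  [0.085, 0, 0, 0, 0, 0, 0],
])

```text
time: 19.38
tool_pos: [0.4784, 0.2025, 0.148]
orientation: [179.6, -0.5, 21.0]
wrist_force: [1.6, 0.4, 1.4]
grip_width: 0.0556
```

```bash
python3 plan.py 0.085 .4375 .0187 .14 -68.9 30 7
```

```text
t 19.38 pos [0.4784 0.2025 0.148 ] ori [179.6   -0.49  21.  ] F [1.6 0.4 1.4] g 0.0556
[[0.085, -0.008, 0.0121, 0.0006, -0.01, -0.05, 6.91], [0.085, -0.0065, 0.0129, 0.0007, -0.01, -0.05, 6.91], [0.085, -0.0049, 0.0136, 0.0006, -0.01, -0.05, 6.91], [0.085, -0.0032, 0.0142, 0.0007, -0.01, -0.05, 6.91], [0.085, -0.0015, 0.0144, 0.0006, -0.01, -0.05, 6.91]]
[[0.085, 0.0003, 0.0144, 0.0007, -0.01, -0.05, 6.91], [0.085, 0.002, 0.0144, 0.0006, -0.01, -0.05, 6.91], [0.085, 0.0037, 0.014, 0.0007, -0.01, -0.05, 6.91], [0.085, 0.0053, 0.0134, 0.0007, -0.01, -0.05, 6.91], [0.085, 0.007, 0.0127, 0.0006, -0.01, -0.05, 6.91]]
[[0.085, 0.0084, 0.0118, 0.0007, -0.01, -0.05, 6.91], [0.085, 0.0098, 0.0107, 0.0006, -0.01, -0.05, 6.91], [0.085, 0.011, 0.0094, 0.0007, -0.01, -0.05, 6.91]]
joints [  9.8   5.1 105.7  -0.3  68.7 -11.1]
```

>>> move_arm([
  [0.085, -0.008, 0.0121, 0, 0, 0, 6.91],
  [0.085, -0.0065, 0.0129, 0, 0, 0, 6.91],
  [0.085, -0.0049, 0.0136, 0, 0, 0, 6.91],
  [0.085, -0.0032, 0.0142, 0, 0, 0, 6.91],
  [0.085, -0.0015, 0.0144, 0, 0, 0, 6.91],
])

```text
time: 19.8
tool_pos: [0.4576, 0.1302, 0.1408]
orientation: [179.7, 0.0, -13.9]
wrist_force: [-0.1, -0.2, -0.4]
grip_width: 0.085
```

>>> move_arm([
  [0.085, 0.0003, 0.0144, 0, 0, 0, 6.91],
  [0.085, 0.002, 0.0144, 0, 0, 0, 6.91],
  [0.085, 0.0037, 0.014, 0, 0, 0, 6.91],
  [0.085, 0.0053, 0.0134, 0, 0, 0, 6.91],
  [0.085, 0.007, 0.0127, 0, 0, 0, 6.91],
])

```text
time: 20.22
tool_pos: [0.4419, 0.0596, 0.1413]
orientation: [179.7, -0.2, -48.5]
wrist_force: [0.8, -0.4, -0.2]
grip_width: 0.0849
```

>>> move_arm([
  [0.085, 0.0084, 0.0118, 0, 0, 0, 6.91],
  [0.085, 0.0098, 0.0107, 0, 0, 0, 6.91],
  [0.085, 0.011, 0.0094, 0, 0, 0, 6.91],
  [0.085, 0, 0, 0, 0, 0, 0],
  [0.085, 0, 0, 0, 0, 0, 0],
])

```text
time: 20.63
tool_pos: [0.4328, 0.0176, 0.1416]
orientation: [179.8, -0.2, -68.8]
wrist_force: [-0.5, -0.7, 0.3]
grip_width: 0.085
```

```bash
python3 look.py l scene,top 190,130,180,140 170,180,220,140; python3 plan.py 0.085 .4375 .0187 .03 -68.9 25 7; python3 trays.py l .462 .196 .05 .08;python3 trays.py l .44 .02 .05 .075
```

```text
t 20.73 pos [0.4328 0.0183 0.1415] ori [179.76  -0.24 -68.7 ] F [ 0.3 -0.  -0.4] g 0.0851
[[0.085, 0.0002, -0.001, 0.0223, 0.05, -0.05, 0.04], [0.085, 0.0002, -0.001, 0.0223, 0.05, -0.05, 0.04], [0.085, 0.0002, -0.0009, 0.0223, 0.05, -0.05, 0.04], [0.085, 0.0002, -0.001, 0.0223, 0.05, -0.05, 0.04], [0.085, 0.0002, -0.0009, 0.0223, 0.05, -0.05, 0.04]]
joints [-13.4  -7.3 118.7  -0.4  68.7  55.4]
top 386 (np.float64(21.0), array([146.5,  65.8]), array([466.2, 195.9])) [0.0609 0.0655]
scene 519 (np.float64(21.0), array([150.4,  69.5]), array([460.4, 196.3])) [0.0574 0.0644]
top 83 (np.float64(21.0), array([39.2, 28.4]), array([396.6, -21.2])) [0.0622 0.0667]
scene 554 (np.float64(21.0), array([147.4,  69.3]), array([435.8,  16.8])) [0.0568 0.0616]
```

View pics/scene_lc.png

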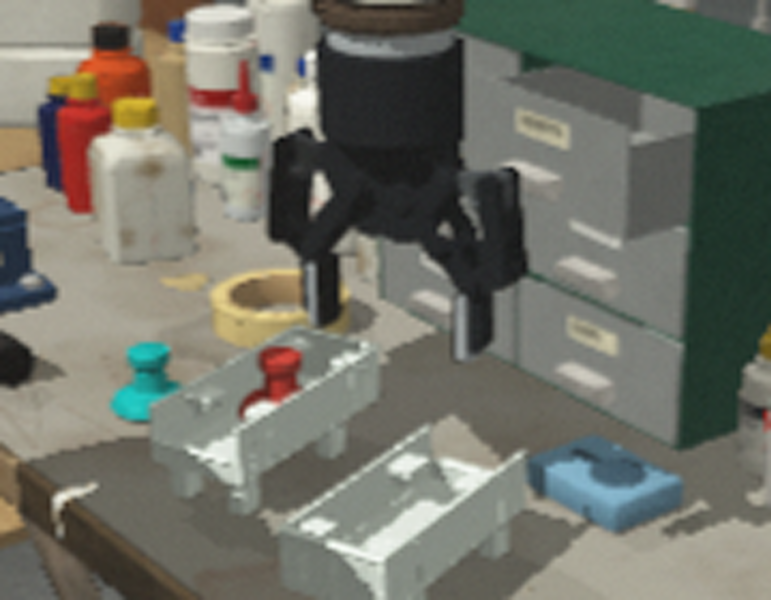

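View pics/top_lc.png

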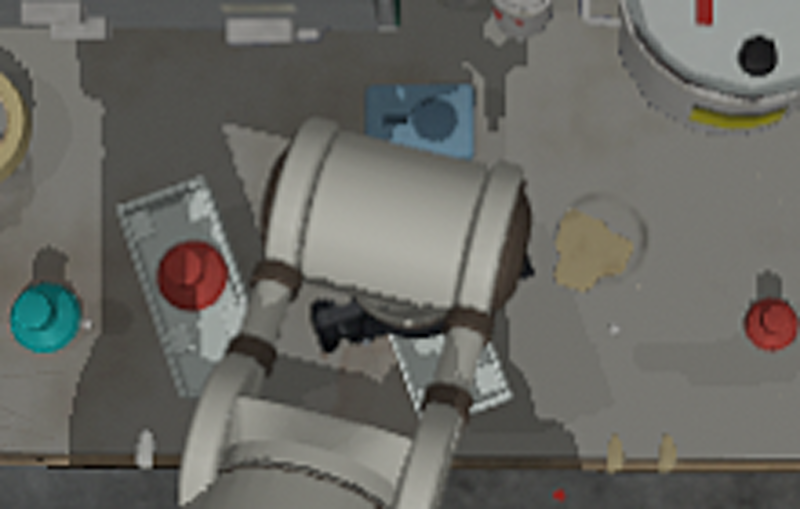

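The knob stands upright between the lug pairs and the lower tray hasn't moved. Now I'll re-grip the upper tray.

>>> move_arm([
  [0.085, 0, -0.001, 0.022, 0, 0, 0],
  [0.085, 0, -0.001, 0.022, 0, 0, 0],
  [0.085, 0, -0.001, 0.022, 0, 0, 0],
  [0.085, 0, -0.001, 0.022, 0, 0, 0],
  [0.085, 0.0005, -0.001, 0.02, 0, 0, 0.2],
])

```text
time: 21.15
tool_pos: [0.4371, 0.0195, 0.0322]
orientation: [179.7, -0.2, -68.9]
wrist_force: [0.1, -0.0, 0.2]
grip_width: 0.0851
```

>>> move_arm([
  [0.085, 0, 0, 0, 0, 0, 0],
  [0.085, 0, 0, 0, 0, 0, 0],
  [0.085, 0, 0, 0, 0, 0, 0],
  [0.085, 0, 0, 0, 0, 0, 0],
])

```text
time: 21.48
tool_pos: [0.4387, 0.0185, 0.0349]
orientation: [179.9, -0.3, -69.0]
wrist_force: [-0.8, 0.7, 0.0]
grip_width: 0.085
```

```bash
python3 plan.py 0.085 .4375 .0187 .0285 -68.9 10 7
```

```text
t 21.48 pos [0.4387 0.0185 0.0349] ori [179.89  -0.35 -68.99] F [-0.8  0.7  0. ] g 0.085
[[0.085, -0.0007, 0.001, 0.0064, 0.11, -0.35, -0.09]]
joints [-13.2   4.3 121.4  -0.4  54.1  56.1]
```

>>> move_arm([
  [0.085, -0.0005, 0.001, 0.006, 0.1, -0.3, 0],
  [0.085, 0, 0, 0, 0, 0, 0],
  [0.06, 0, 0, 0, 0, 0, 0],
  [0.06, 0, 0, 0, 0, 0, 0],
  [0.06, 0, 0, 0, 0, 0, 0],
], force=40)

```text
time: 21.9
tool_pos: [0.4364, 0.0184, 0.0278]
orientation: [179.9, 0.0, -69.0]
wrist_force: [-0.3, -0.4, 3.2]
grip_width: 0.067
```

>>> move_arm([
  [0.06, 0, 0, 0, 0, 0, 0],
  [0.06, 0, 0, 0, 0, 0, 0],
])

```text
time: 22.07
tool_pos: [0.4365, 0.0184, 0.0278]
orientation: [179.9, 0.0, -69.0]
wrist_force: [-1.7, -1.7, 5.6]
grip_width: 0.0674
```

>>> move_arm([
  [0.06, 0, 0, -0.005, 0, 0, 0],
  [0.06, 0, 0, -0.015, 0, 0, 0],
  [0.06, 0, 0, -0.03, 0, 0, 0],
  [0.06, 0, 0, -0.04, 0, 0, 0],
  [0.06, 0, 0, -0.032, 0, 0, 0],
])

```text
time: 22.48
tool_pos: [0.4358, 0.0189, 0.1508]
orientation: [179.8, 0.1, -69.0]
wrist_force: [1.1, -0.8, -2.5]
grip_width: 0.0675
```

```bash
python3 plan.py 0.06 .4619 .1975 .15 -69 25 7
```

```text
t 22.48 pos [0.4358 0.0189 0.1508] ori [ 1.7981e+02  9.0000e-02 -6.9040e+01] F [ 1.1 -0.8 -2.5] g 0.0675
[[0.06, -0.0197, -0.011, 0.0001, 0.02, 0.01, -0.01], [0.06, -0.0197, -0.0111, 0.0001, 0.02, 0.01, -0.01], [0.06, -0.0196, -0.011, 0.0001, 0.02, 0.01, -0.01], [0.06, -0.0197, -0.011, 0.0001, 0.02, 0.01, -0.01], [0.06, -0.0197, -0.0111, 0.0001, 0.02, 0.01, -0.01]]
[[0.06, -0.0197, -0.011, 0.0001, 0.02, 0.01, -0.01], [0.06, -0.0196, -0.0111, 0.0001, 0.02, 0.01, -0.01], [0.06, -0.0197, -0.011, 0.0001, 0.02, 0.01, -0.01]]
joints [-13.4  -7.4 117.7  -0.   70.   55.6]
```

>>> move_arm([
  [0.06, -0.012, -0.007, 0, 0, 0, 0],
  [0.06, -0.0197, -0.011, 0, 0, 0, 0],
  [0.06, -0.0197, -0.011, 0, 0, 0, 0],
  [0.06, -0.0197, -0.011, 0, 0, 0, 0],
  [0.06, -0.0197, -0.011, 0, 0, 0, 0],
])

```text
time: 22.9
tool_pos: [0.451, 0.1228, 0.1488]
orientation: [179.8, 0.1, -69.1]
wrist_force: [0.4, -0.3, -2.0]
grip_width: 0.0672
```

>>> move_arm([
  [0.06, -0.0197, -0.011, 0, 0, 0, 0],
  [0.06, -0.0197, -0.011, 0, 0, 0, 0],
  [0.06, -0.0197, -0.011, 0, 0, 0, 0],
  [0.06, -0.007, -0.004, 0, 0, 0, 0],
  [0.06, 0, 0, 0, 0, 0, 0],
])

```text
time: 23.32
tool_pos: [0.4619, 0.1979, 0.1487]
orientation: [179.8, 0.1, -68.9]
wrist_force: [0.1, -0.2, -3.2]
grip_width: 0.067
```

>>> move_arm([
  [0.06, 0, 0, 0, 0, 0, 0],
  [0.06, 0, 0, 0, 0, 0, 0],
  [0.06, 0, 0, 0, 0, 0, 0],
])

```text
time: 23.57
tool_pos: [0.4624, 0.1956, 0.1492]
orientation: [179.8, 0.0, -69.1]
wrist_force: [-0.4, -0.3, -2.4]
grip_width: 0.0677
```

```bash
python3 plan.py 0.06 .4619 .1975 .11 -69 15 7; python3 look.py m scene,top 190,110,140,140 170,180,140,110;python3 trays.py m .462 .196 .045 .07;python3 trays.py m .462 .196 .155 .2
```

```text
t 23.57 pos [0.4624 0.1956 0.1492] ori [ 1.7982e+02  4.0000e-02 -6.9120e+01] F [-0.4 -0.3 -2.4] g 0.0677
[[0.06, -0.0006, -0.0001, 0.0131, 0.06, 0.01, -0.04], [0.06, -0.0007, -0.0001, 0.013, 0.06, 0.01, -0.04], [0.06, -0.0006, -0.0001, 0.0131, 0.06, 0.01, -0.04]]
joints [  9.1   3.  107.8  -0.   69.4  78.2]
top 66 (np.float64(21.25), array([85.5,  7.1]), array([444.8, 155.9])) [0.062  0.0663]
scene 602 (np.float64(21.0), array([149.9,  70.6]), array([460.8, 196.3])) [0.0561 0.0619]
top 198 (np.float64(169.5), array([82.9, 33.3]), array([433.1, 151.3])) [0.181  0.1875]
scene 969 (np.float64(20.0), array([148. ,  90.6]), array([463.5, 192.5])) [0.173  0.1837]
```

View pics/scene_mc.png

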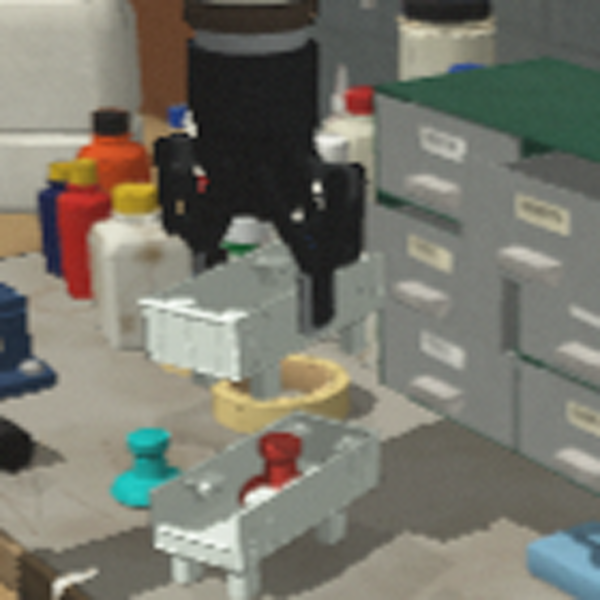

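```bash
cat > wall.py <<'E'
import sys; from h import *
tag=sys.argv[1]; e=np.array([np.cos(np.radians(21.05)),np.sin(np.radians(21.05))]); nn=np.array([-e[1],e[0]])
D=np.load(f"scene_{tag}.npz"); C=cloud("scene",D["d"]); g=cv2.cvtColor(D["p"],cv2.COLOR_BGR2HSV)
for a in sys.argv[2:]:
    cx,cy,lo,hi=map(float,a.split(","))
    m=(g[...,2]>85)&(g[...,1]<70)&(C[...,2]>lo)&(C[...,2]<hi)
    A=(C[...,:2]-[cx,cy])@e; B=(C[...,:2]-[cx,cy])@nn
    m&=(abs(A)<.09)&(abs(B)<.045); m=clean(m)
    w=m&(B<np.percentile(B[m],8)+.006)&(abs(A)<.065)
    k=np.polyfit(A[w],B[w],1)
    print(a,m.sum(),w.sum(),"nearwall perp mm",round(1000*np.median(B[w]),2),"slope deg",round(np.degrees(k[0]),2),"along 1/50/99",(1000*np.percentile(A[m],[.5,1,99,99.5])).round(1),"zrange",np.percentile(C[m][:,2],[1,99]).round(4))
E
python3 wall.py m .4628,.1979,.032,.062 .4628,.1979,.149,.182; python3 wall.py i .4628,.1979,.032,.062 .4375,.0187,.032,.062
```

```text
.4628,.1979,.032,.062 859 308 nearwall perp mm -33.41 slope deg 0.15 along 1/50/99 [-80.9 -80.6  72.6  72.8] zrange [0.0324 0.0618]
.4628,.1979,.149,.182 904 292 nearwall perp mm -35.96 slope deg -0.02 along 1/50/99 [-76.  -75.6  72.6  74.6] zrange [0.1494 0.1818]
.4628,.1979,.032,.062 903 302 nearwall perp mm -33.46 slope deg 0.05 along 1/50/99 [-81.7 -80.4  72.8  74.2] zrange [0.0325 0.0616]
.4375,.0187,.032,.062 1055 332 nearwall perp mm -34.15 slope deg 0.02 along 1/50/99 [-76.2 -75.9  75.8  76.7] zrange [0.0324 0.0617]
```

The scene view shows the upper tray about 2.5 mm short sideways, which matches the robot's own reading. I'll correct that while descending.

>>> move_arm([
  [0.06, -0.0013, 0, 0.013, 0, 0, 0],
  [0.06, -0.0013, 0, 0.013, 0, 0, 0],
  [0.06, 0, 0, 0.013, 0, 0, 0],
  [0.06, 0, 0, 0.008, 0, 0, 0],
  [0.06, 0, 0, 0, 0, 0, 0],
])

```text
time: 24.08
tool_pos: [0.46, 0.1983, 0.1004]
orientation: [179.6, 0.1, -69.1]
wrist_force: [-1.0, -0.3, -2.4]
grip_width: 0.0672
```

>>> move_arm([
  [0.06, 0, 0, 0, 0, 0, 0],
  [0.06, 0, 0, 0, 0, 0, 0],
  [0.06, 0, 0, 0, 0, 0, 0],
  [0.06, 0, 0, 0, 0, 0, 0],
])

```text
time: 24.42
tool_pos: [0.4622, 0.1991, 0.1032]
orientation: [179.9, 0.0, -69.0]
wrist_force: [0.0, -0.2, -2.9]
grip_width: 0.0673
```

```bash
python3 plan.py 0.06 .4617 .1981 .095 -69 15 7; python3 look.py n scene 200,130,110,110;python3 wall.py n .4628,.1979,.032,.062 .4628,.1979,.108,.136
```

```text
t 24.42 pos [0.4622 0.1991 0.1032] ori [ 1.7994e+02  3.0000e-02 -6.9050e+01] F [ 0.  -0.2 -2.9] g 0.0673
[[0.06, 0.0008, 0.0008, 0.0082, 0.06, 0.03, -0.05]]
joints [  9.5   6.7 109.6   0.   63.8  78.6]
.4628,.1979,.032,.062 789 300 nearwall perp mm -33.54 slope deg -0.22 along 1/50/99 [-80.3 -80.1  72.7  73.6] zrange [0.0327 0.0617]
.4628,.1979,.108,.136 644 175 nearwall perp mm -32.97 slope deg -3.22 along 1/50/99 [-75.1 -74.4  64.1  67.2] zrange [0.1083 0.1359]
```

View pics/scene_nc.png

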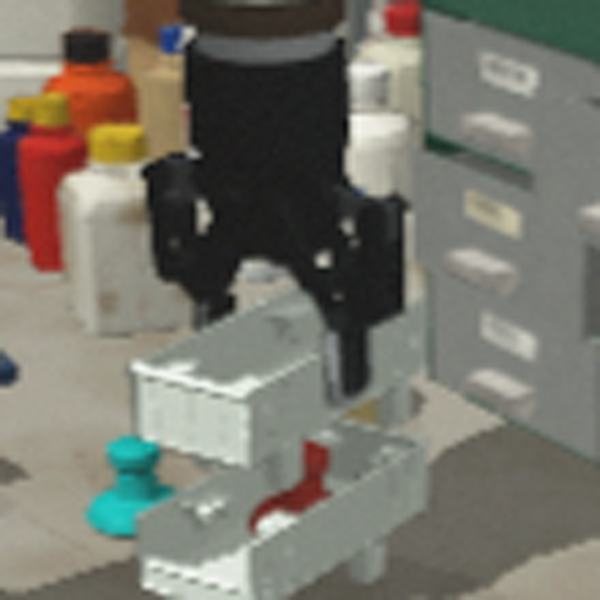

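>>> move_arm([
  [0.06, 0.0007, 0.0007, 0.003, 0, 0, 0],
  [0.06, 0, 0, 0.003, 0, 0, 0],
  [0.06, 0, 0, 0.003, 0, 0, 0],
  [0.06, 0, 0, 0, 0, 0, 0],
  [0.06, 0, 0, 0, 0, 0, 0],
])

```text
time: 24.88
tool_pos: [0.4607, 0.1981, 0.0929]
orientation: [179.8, 0.1, -69.0]
wrist_force: [-1.3, -0.5, -2.3]
grip_width: 0.0672
```

```bash
python3 plan.py 0.06 .4617 .1981 .088 -69 15 7; python3 look.py o scene 200,130,110,110
```

```text
t 24.88 pos [0.4607 0.1981 0.0929] ori [ 1.7979e+02  6.0000e-02 -6.9050e+01] F [-1.3 -0.5 -2.3] g 0.0672
[[0.06, 0.0003, -0.001, 0.0049, 0.21, 0.06, -0.05]]
joints [  9.4   7.4 110.1   0.   62.7  78.5]
```

View pics/scene_oc.png

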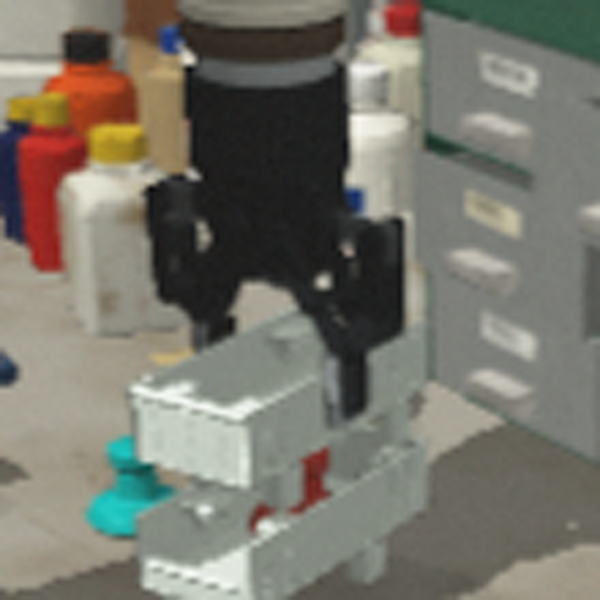

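>>> move_arm([
  [0.06, 0, -0.0003, 0.0015, 0, 0, 0],
  [0.06, 0, 0, 0.0015, 0, 0, 0],
  [0.06, 0, 0, 0, 0, 0, 0],
])

```text
time: 25.18
tool_pos: [0.4611, 0.1982, 0.09]
orientation: [179.8, 0.1, -69.0]
wrist_force: [-0.2, -0.4, -2.4]
grip_width: 0.0675
```

>>> move_arm([
  [0.06, 0, 0, 0, 0, 0, 0],
  [0.06, 0, 0, 0.001, 0, 0, 0],
  [0.06, 0, 0, 0, 0, 0, 0],
])

```text
time: 25.43
tool_pos: [0.4613, 0.1982, 0.0892]
orientation: [179.8, 0.1, -69.0]
wrist_force: [-0.2, 0.3, -3.2]
grip_width: 0.0673
```

>>> move_arm([
  [0.06, 0, 0, 0.001, 0, 0, 0],
  [0.06, 0, 0, 0.001, 0, 0, 0],
  [0.06, 0, 0, 0, 0, 0, 0],
])

```text
time: 25.68
tool_pos: [0.4612, 0.1982, 0.087]
orientation: [179.8, 0.1, -69.0]
wrist_force: [0.7, -0.3, -2.5]
grip_width: 0.0675
```

>>> move_arm([
  [0.06, 0, 0, 0.0007, 0, 0, 0],
  [0.06, 0, 0, 0, 0, 0, 0],
])

```text
time: 25.85
tool_pos: [0.4614, 0.1982, 0.0869]
orientation: [179.8, 0.0, -69.0]
wrist_force: [-1.3, -0.3, 0.7]
grip_width: 0.0674
```

Contact came at TCP z = 0.0869, where 0.0868 was expected for feet on the lugs. I'll check with both cameras before releasing.

```bash
python3 look.py p scene,top 200,130,110,110 170,180,140,110; python3 wall.py p .4628,.1979,.032,.062 .4628,.1979,.09,.122
```

```text
.4628,.1979,.032,.062 682 305 nearwall perp mm -33.5 slope deg 0.04 along 1/50/99 [-81.2 -81.   71.8  72.9] zrange [0.0322 0.0615]
.4628,.1979,.09,.122 732 183 nearwall perp mm -33.34 slope deg -3.54 along 1/50/99 [-76.6 -76.2  67.2  70.4] zrange [0.0903 0.1216]
```

View pics/scene_pc.png

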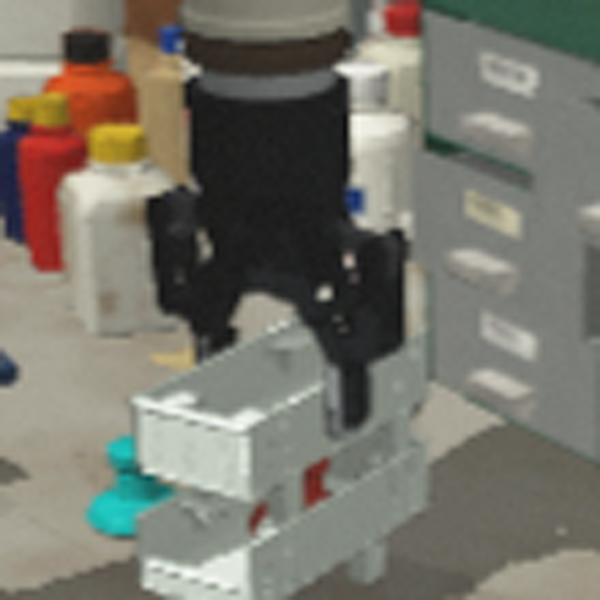

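>>> move_arm([
  [0.085, 0, 0, 0, 0, 0, 0],
  [0.085, 0, 0, 0, 0, 0, 0],
  [0.085, 0, 0, 0, 0, 0, 0],
  [0.085, 0, 0, -0.008, 0, 0, 0],
  [0.085, 0, 0, -0.02, 0, 0, 0],
])

```text
time: 26.37
tool_pos: [0.4593, 0.1978, 0.1128]
orientation: [179.5, 0.1, -69.1]
wrist_force: [-0.2, -0.4, -0.4]
grip_width: 0.0849
```

>>> move_arm([
  [0.085, 0, 0, -0.04, 0, 0, 0],
  [0.085, 0, 0, -0.04, 0, 0, 0],
  [0.085, 0, 0, 0, 0, 0, 0],
])

```text
time: 26.62
tool_pos: [0.4668, 0.1992, 0.2042]
orientation: [-179.3, -0.1, -69.0]
wrist_force: [0.2, 0.0, 0.7]
grip_width: 0.0848
```

```bash
python3 plan.py .085 .40 -.05 .25 -69 40
```

```text
t 26.62 pos [0.4668 0.1992 0.2042] ori [-1.7925e+02 -1.3000e-01 -6.9040e+01] F [0.2 0.  0.7] g 0.0848
[[0.085, 0.0298, 0.0216, -0.0068, -0.11, -0.02, 0.0], [0.085, 0.0299, 0.0215, -0.0067, -0.11, -0.02, 0.0], [0.085, 0.0298, 0.0216, -0.0067, -0.11, -0.02, 0.0], [0.085, 0.0299, 0.0216, -0.0067, -0.11, -0.02, 0.0], [0.085, 0.0298, 0.0216, -0.0066, -0.11, -0.02, 0.0]]
[[0.085, 0.0299, 0.0217, -0.0066, -0.11, -0.02, 0.0], [0.085, 0.0298, 0.0216, -0.0066, -0.11, -0.02, 0.0]]
joints [  9.4  -0.3 104.6   0.   75.   78.5]
```

>>> move_arm([
  [0.085, 0.03, 0.0215, -0.007, 0, 0, 0],
  [0.085, 0.03, 0.0215, -0.007, 0, 0, 0],
  [0.085, 0.03, 0.0215, -0.007, 0, 0, 0],
  [0.085, 0.03, 0.0215, -0.007, 0, 0, 0],
  [0.085, 0.03, 0.0215, -0.007, 0, 0, 0],
])

```text
time: 27.03
tool_pos: [0.4145, 0.0184, 0.2307]
orientation: [179.9, -0.0, -69.0]
wrist_force: [0.9, -1.6, -0.4]
grip_width: 0.0854
```

>>> move_arm([
  [0.085, 0.03, 0.0215, -0.007, 0, 0, 0],
  [0.085, 0.03, 0.0215, 0, 0, 0, 0],
  [0.085, 0.02, 0, 0, 0, 0, 0],
  [0.085, 0, 0, 0, 0, 0, 0],
  [0.085, 0, 0, 0, 0, 0, 0],
])

```text
time: 27.45
tool_pos: [0.4036, -0.071, 0.2373]
orientation: [179.9, 0.0, -69.2]
wrist_force: [-0.7, -0.1, 0.5]
grip_width: 0.0849
```

```bash
python3 look.py q scene,top 195,150,110,100 150,180,140,110;python3 wall.py q .4628,.1979,.032,.062 .4628,.1979,.09,.122;python3 trays.py q .462 .196 .108 .13
python3 - <<'E'
from h import *
D=np.load("top_q.npz");C=cloud("top",D["d"]);D0=np.load("top0.npz")
A=C-[.4628,.1979,0];e=np.array([.933,.36]);n=np.array([-.36,.933]);a=A[...,:2]@e;b=A[...,:2]@n
for s,t in((-1,-1),(-1,1),(1,-1),(1,1)):
    m=(abs(a-s*.045)<.025)&(abs(b-t*.032)<.006)&(C[...,2]>.1);z=C[m][:,2];print(s,t,len(z),np.percentile(z,[50,90]).round(4))
d=cv2.absdiff(D["p"],D0["p"]).max(2);
E
```

```text
.4628,.1979,.032,.062 674 305 nearwall perp mm -33.34 slope deg 0.06 along 1/50/99 [-80.9 -80.4  71.6  72.1] zrange [0.0323 0.0616]
.4628,.1979,.09,.122 952 338 nearwall perp mm -32.78 slope deg 0.01 along 1/50/99 [-76.7 -76.2  74.1  76. ] zrange [0.0905 0.1213]
top 460 (np.float64(21.0), array([146.5,  66.2]), array([464.1, 195.7])) [0.1199 0.1248]
scene 470 (np.float64(21.75), array([149.5,  69.9]), array([461.5, 196.9])) [0.1154 0.1203]
-1 -1 61 [0.1199 0.1252]
-1 1 42 [0.1211 0.125 ]
1 -1 57 [0.1201 0.1247]
1 1 45 [0.1207 0.1245]
```

View pics/scene_qc.png

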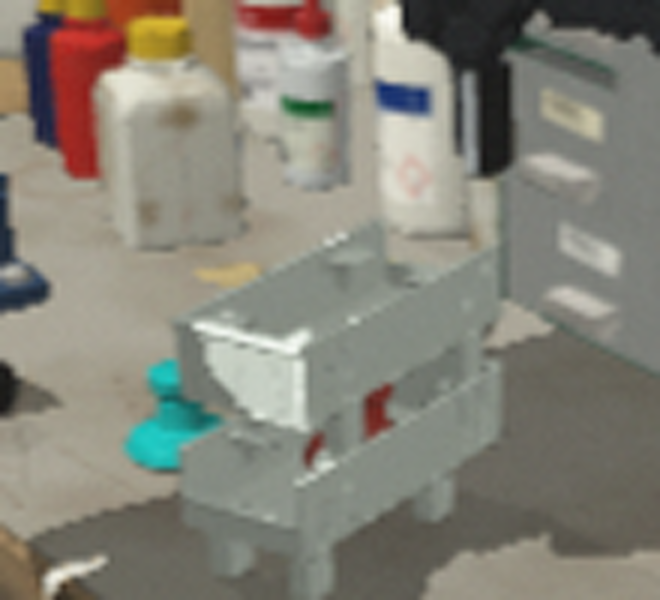

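View pics/top_qc.png

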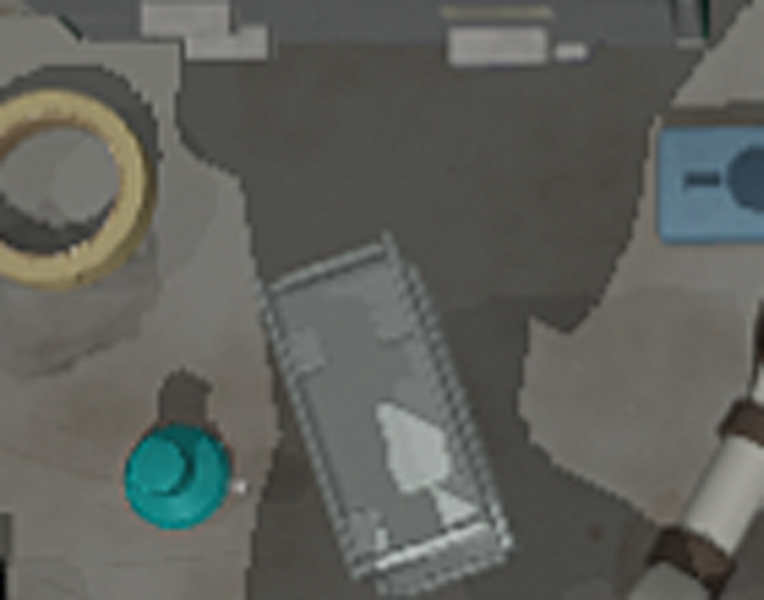

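View pics/top_q.png

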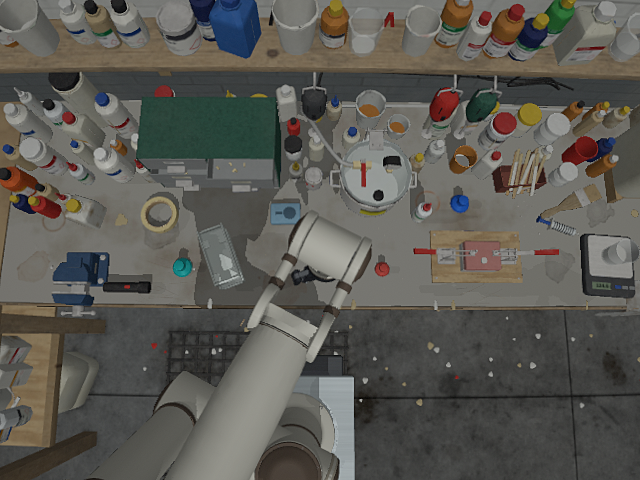

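```bash
python3 -c "
from plant import r
print(r.job_done())"
```

```text
the job is handed in; nothing more can be done
None
```

The upper tray now stands turned end for end on the lower tray's lugs, with the cast knob upright on the lower tray's floor beneath it. I handed the job in at about 27.5 s of the 72 s allowed.

**What I did:**
- I lifted the upper tray out of the nest, turned it, and stood it on the bench.
- I picked the larger red knob (about 52 mm across; the other red one is about 38 mm) and stood it on the lower tray's floor between the lug pairs.
- I then put the upper tray back on top.

**Last checks:**
- **Seating:** the feet met the lugs at the expected height (tool at 86.9 mm, expected 86.8 mm). The four parts of the side rims I compared agree to about 1 mm in height, so it stands level.
- **Alignment:** the upper tray sits about 0.6 mm off sideways and parallel to the lower one within what I can measure. Along the length the two cameras disagree: the top view says about −1.6 mm and the scene view about +0.9 mm. Either is within the roughly ±2 mm over which the feet stand fully on the lugs.
- **Surroundings:** the lower tray's measured position stayed the same within 1 mm. The tape, mould half, bottle and other knobs look unmoved in the last top picture. I judged these by eye.

**One thing went wrong:** on the first carry I turned the gripper the wrong way and joint 6 ran to its limit. The arm swung the held tray out in front of the bench and below its top. The wrist force stayed under 4 N, the tray stayed gripped, and the pictures showed nothing touched, so I unwound the turn and carried on.

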